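Sort parcels with the counter's thickness gauge

TASK

First lay the loose wooden bar across the two notched posts so that it lies down in both notches. Then use it as the thickness gauge for the three brown parcels, sliding them along the counter without lifting them: each one that fits goes under the bar until more than half of its length is out beyond it, and the one that is too thick is slid up against the bar until it is stopped, then slid away and left wholly on the black returns mat. Leave the bar in its notches and do not disturb the other things on the counter.

Things in the scene. Friction and masses are not known exactly. Their poses are not given: they have to be found in the camera images.
- gauge: wooden thickness gauge: two posts fixed to the counter, at y = +170 and -170 mm, each 36 mm wide (y), 52 mm deep (x), 61 mm high; 304 mm of bare level counter between them. Origin on the counter midway between the posts; x points away from the robot, through the gate; z up. With the bar in the notches the gate under it is 33 mm high.
- notch_left (a point): centre of the floor of the U notch in the post at gauge y = +170 mm, 33 mm above the counter. The notch is open upwards and runs along the gauge's y; 28 mm wide, flaring wider from 46 mm above the counter to the post's top at 61 mm.
- notch_right (a point): centre of the floor of the U notch in the post at gauge y = -170 mm, 33 mm above the counter. The notch is open upwards and runs along the gauge's y; 28 mm wide, flaring wider from 46 mm above the counter to the post's top at 61 mm.
- bar: loose straight wooden bar, 380 mm long (its x) x 20 mm wide (its y) x 30 mm tall (its z), about 0.16 kg; origin at the centre of its underside. Starts flat on the counter at one side (left or right), its length roughly along world x (within 0.25 rad).
- bar_mid (a point): centre of the bar, 15 mm above its underside; 48 mm above the counter when the bar rests in the notches
- parcel_a: closed brown cardboard parcel with a strip of paper tape, 100 mm long (its x) x 66 mm wide (its y) x 27 mm thick (its z), about 0.26 kg; origin at the centre of its underside. Starts flat on the counter on the robot's side of the gauge, its length roughly along the gauge's x (within about 0.2 rad). All three parcels look alike but for thickness.
- parcel_b: closed brown cardboard parcel with a strip of paper tape, 100 mm long (its x) x 66 mm wide (its y) x 23 mm thick (its z), about 0.22 kg; origin at the centre of its underside. Starts flat on the counter on the robot's side of the gauge, its length roughly along the gauge's x (within about 0.2 rad). All three parcels look alike but for thickness.
- parcel_c: closed brown cardboard parcel with a strip of paper tape, 100 mm long (its x) x 66 mm wide (its y) x 41 mm thick (its z), about 0.36 kg; origin at the centre of its underside. Starts flat on the counter on the robot's side of the gauge, its length roughly along the gauge's x (within about 0.2 rad). All three parcels look alike but for thickness.
- mat: black rubber mat for returns, 200 mm (its x) x 180 mm (its y), level with the counter so that parcels slide onto it freely; origin at its centre. Fixed, at the other side from the bar.
- tape_roll: bystander: clear roll of tape lying flat, 72 mm across, 45 mm high; origin at the centre of its underside
- stapler: bystander: black and steel stapler, 115 x 34 mm, 36 mm high; origin at the centre of its underside
- mug: bystander: white mug, 80 mm across plus its handle, 90 mm high; origin at the centre of its underside
- toy_car: bystander: yellow toy car, 120 x 50 mm, 45 mm high; origin at the centre of its underside
- jar: bystander: glass jar with a steel lid, 66 mm across, 80 mm high; origin at the centre of its underside
Mind the look-alikes: they are no part of the job. What is shaped like the parcel_b but grey is not meant.

How it is judged:
By the outcome, as a careful person would: the job done as asked, in the order asked, and still so for the second after the job is handed in, with the robot touching nothing.
It also fails if it takes over 72 s, if anything falls off the work surface, if the arm or the gripper's body presses on something with over 40 N, if the wrist force passes 120 N, or if a joint passes its speed limit or range.

ROBOT

A 6-joint arm with a two-finger parallel gripper is mounted at the origin on the work surface. World frame = base frame: x ahead of the robot, y to its left, z up, the work surface at z = 0. Lengths are in mm, angles in degrees, forces in N, time in s.
With the tool pointing down it reaches from about 300 to 850 mm from the base axis. Payload 4.2 kg.
Tool frame: the origin (TCP) lies on the centre line of the jaws, within the pads' length; the fingertips stand 14 mm ahead of it and the grasp point (between the pads) lies 5 mm behind it; z points along the fingers, y is the line along which they close (so a half turn about z gives the same grasp; the last joint's range is limited). The gripper opens to 91 mm and grips with 3 to 60 N. Pads are 32 mm wide; open, the fingers measure 118 mm over their backs; the gripper's body (76 mm by 178 mm) begins 60 mm behind the grasp point.
Start: joints at [66.75, 18.312, 89.639, -0, 72.044, -1.146], TCP at [216.377, 532.753, 202.176] pointing down, gripper open.
Joint ranges: [-177.97, 177.97], [-48.28, 115.42], [12.27, 149.76], [-77.06, 257.06], [2.81, 150.46], [-146.56, 146.56]. Speed limits (degrees/s): [147.25, 147.25, 180, 180, 180, 180].

INTERFACE

Orientations are given as [roll, pitch, yaw] about the fixed x, y, z axes, in that order (R = Rz(yaw) Ry(pitch) Rx(roll)).
In Python, from workcell import * gives the robot as it stands. The module is installed in compiled form; this text tells all that it offers.
- The arm moves only by the shell command python3 -m crank 'ROWS' [FORCE]. ROWS is JSON, a list of rows, each an object of numbers: "grip": the finger opening in m, from 0 to 0.0912; "x", "y", "z": the shift along the tool's x, y, z in m; "yaw": the turn about the tool's z in rad. In form: [{"grip": .., "x": .., "y": .., "z": .., "yaw": ..}, ...]. A call has exactly 5 rows; each row is the pose to reach, as a shift and turn from the pose commanded when the call began, along the tool's axes at that moment; what a row does not reach only later rows make up. A row lasts 1/12 s, in which the tool goes at most 41.7 mm and 7.16 degrees, less where a joint would pass 70% of its speed; a pose out of reach is approached as far as the arm can. A call with a gripper value outside its range is refused whole. The fingers move at their own pace and stop on an object; FORCE is the grip in N (left out, the last holds). Time passes only in rows, so rows that repeat a pose let the fingers close, or fill a call up. It gives the time, the measured TCP pose, the force, the opening and the grip force at its end, in the units of the state.
- state(): the state, without advancing time (a new reading comes with each control period).
- grab_frame(name): name is "scene" or "top" or "wrist"; returns the picture (420x560x3 uint8, red, green, blue); there is no depth.
- camera_model(name): a dict with "intrinsics" (3x3 intrinsics, pixels), "R" (3x3) and "t" (3): a world point X has camera coordinates R X + t. Camera axes: x right, y down, z forward; pixel columns grow to the right and rows downward; lengths in mm; the calibration is good to about 2 mm. A picture is of the moment at which its call begins: read the wrist's pose just before it. camera_model takes no time and is no camera call; for the wrist camera it gives the pose at the moment of the call.
- job_done(): hands the job in; it is judged then, once.
The state is a dict: "time_s": time; "qpos": joint angles; "qvel": joint speeds; "effort": joint torques, N m; "ee_pos": TCP position; "ee_rot": TCP orientation; "force": force on the tool from outside, world axes, zero at the start; "torque": the same for the moment, N m; "gripper_width": finger opening in mm; "gripper_force": force on a finger pad.
Only numpy, scipy, OpenCV 4.12 (cv2) and the standard library are available. Lean on these libraries where they do the work, as an engineer would, in place of code of your own. Each camera call takes 0.05 s, during which the arm holds its last target. There are 200 camera calls.

## Working session

There is one attempt and no reset: what is moved stays moved. The work goes in short steps, Python scripts to look and compute and a shell command to move; the robot and the scene stay as the last step left them, time stands still between calls to the robot, and variables do not carry over. Pictures are saved under pics/ and viewed, at most 10 in all, crops included, and the job is handed in when it is done.

```bash
mkdir -p pics; python3 - <<'E'
from workcell import *
import cv2
for n in("top","scene"):
    f=grab_frame(n); cv2.imwrite(f"pics/{n}0.png",cv2.resize(f[:,:,::-1],(800,600),interpolation=cv2.INTER_CUBIC))
    c=camera_model(n);print(n,c)
s=state();print(s)
E
```

```text
top {'intrinsics': array([[390.76349131,   0.        , 273.73984741],
       [  0.        , 390.76349131, 209.35797122],
       [  0.        ,   0.        ,   1.        ]]), 'R': array([[-0.02443733, -0.99965639,  0.00948216],
       [-0.98575227,  0.02251631, -0.16668976],
       [ 0.16641898, -0.01342052, -0.9859638 ]]), 't': array([ -25.41249039,  485.60677142, 1046.12431527])}
scene {'intrinsics': array([[390.89649717,   0.        , 282.34029788],
       [  0.        , 390.89649717, 211.44128039],
       [  0.        ,   0.        ,   1.        ]]), 'R': array([[-0.02196783,  0.99966118,  0.01396176],
       [ 0.54551116,  0.02368845, -0.83776872],
       [-0.8378156 , -0.01078766, -0.54584672]]), 't': array([  43.27423526, -216.72262202, 1438.3262431 ])}
{'time_s': 0.1, 'qpos': array([ 6.67494084e+01,  1.83477564e+01,  8.96989335e+01, -1.76250639e-03,
        7.20417617e+01, -1.14620389e+00]), 'qvel': array([ 0.02947421, -0.1270463 , -0.1530978 ,  0.02714341,  0.02082319,
        0.00127756]), 'effort': array([ 1.11222966e-03, -4.13328159e+01, -2.32511973e+01,  7.28930393e-02,
        4.21807368e-02, -5.00945077e-05]), 'ee_pos': array([216.20195187, 532.31570473, 201.40984101]), 'ee_rot': array([-1.79911533e+02, -9.38945313e-05,  1.57896157e+02]), 'force': array([-0.42017225, -0.06620267,  0.24405279]), 'torque': array([0.02504199, 0.01510927, 0.03885282]), 'gripper_force': 0.0, 'gripper_width': 91.22479844393663}
```

View pics/top0.png

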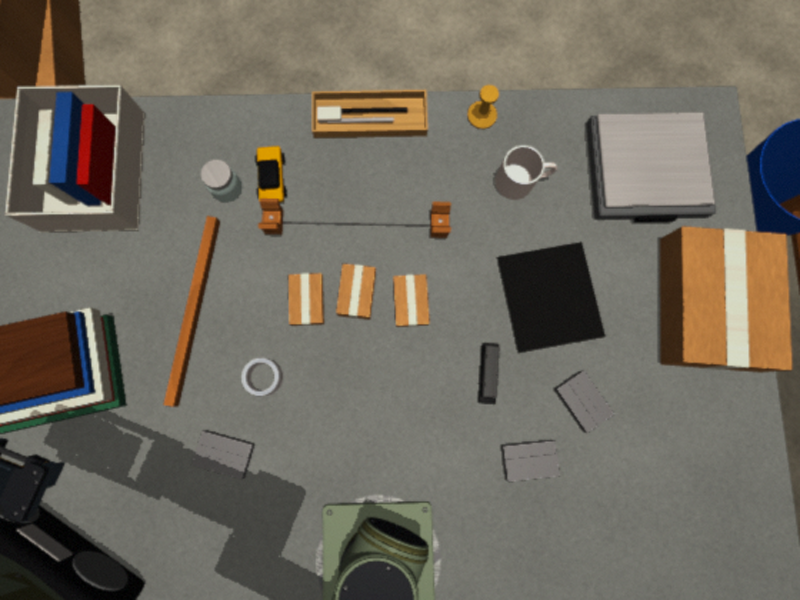

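View pics/scene0.png

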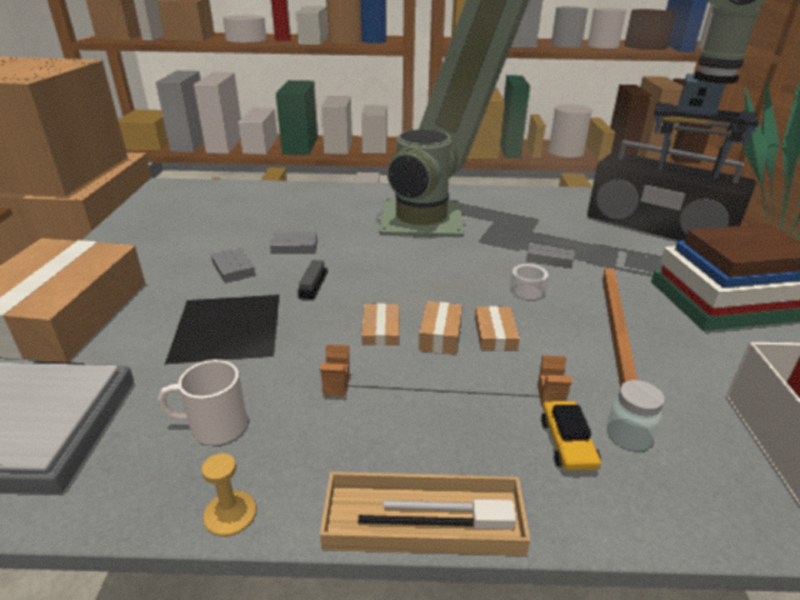

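Top view (800x600 px): the bar runs from (210,218) to (172,404) on the left. The posts are at (271,217) and (440,218). The parcels are at (306,299), (356,291) and (411,300), and the middle one looks thickest. The mat is centred at about (551,297) and the toy car sits just behind the left post.

```bash
cat > h.py <<'E'
from workcell import *
import cv2, numpy as np
def px2w(name,uv,z,c=None):
    c=c or camera_model(name);K,R,t=c["intrinsics"],c["R"],c["t"]
    o=-R.T@t; d=R.T@np.linalg.inv(K)@np.array([*uv,1.]); return (o+d*(z-o[2])/d[2])[:2]
def w2px(name,P):
    c=camera_model(name);p=c["intrinsics"]@(c["R"]@np.array(P,float)+c["t"]);return p[:2]/p[2]
E
python3 - <<'E'
from h import *
f=grab_frame("top")[:,:,::-1]
cv2.imwrite("pics/t_raw.png",f)
a=cv2.resize(f[145:245,175:325],None,fx=5.33,fy=5.33,interpolation=cv2.INTER_CUBIC);cv2.imwrite("pics/c1.png",a)
g=grab_frame("scene")[:,:,::-1]
cv2.imwrite("pics/c2.png",cv2.resize(g[190:290,220:370],None,fx=5.33,fy=5.33,interpolation=cv2.INTER_CUBIC))
hsv=cv2.cvtColor(f,cv2.COLOR_BGR2HSV)
m=cv2.inRange(hsv,(3,110,60),(22,255,255)); m[:, :110]=0;m[:140]=0;m[:,330:]=0
for c in cv2.findContours(m,0,2)[0]:
    if cv2.contourArea(c)>30: print(cv2.minAreaRect(c),cv2.contourArea(c))
m=cv2.inRange(hsv,(0,0,0),(180,255,35));m[:160]=0;m[:,:340]=0;m[260:]=0;m[:,430:]=0
c=max(cv2.findContours(m,0,2)[0],key=cv2.contourArea);b=cv2.boxPoints(cv2.minAreaRect(c))
for p in b: print("mat",p,px2w("top",p,0))
E
```

```text
((280.0896301269531, 210.02413940429688), (34.46982955932617, 8.514693260192871), 86.633544921875) 257.5
((294.960205078125, 209.4026641845703), (35.255069732666016, 8.248355865478516), 86.18592071533203) 250.5
((206.0, 209.5), (35.0, 8.0), 90.0) 261.0
((221.5, 208.5), (35.0, 9.0), 90.0) 281.5
((256.3461608886719, 204.23077392578125), (8.930500984191895, 36.34217834472656), 7.125016689300537) 285.0
((241.18121337890625, 202.39080810546875), (8.656722068786621, 36.014610290527344), 7.594643592834473) 270.5
((133.77810668945312, 217.7949676513672), (9.668957710266113, 135.6652374267578), 12.99461841583252) 960.5
((308.0, 153.0), (24.0, 14.0), 90.0) 263.5
((189.5, 151.5), (23.0, 17.0), 90.0) 269.0
mat [348.0471  180.21176] [ 573.38705482 -257.24496435]
mat [407.23532 167.0588 ] [ 609.35463335 -434.47317779]
mat [422.2706  234.71762] [ 408.33329196 -461.36886666]
mat [363.08237 247.87057] [ 374.80671218 -289.00044672]
```

View pics/c1.png

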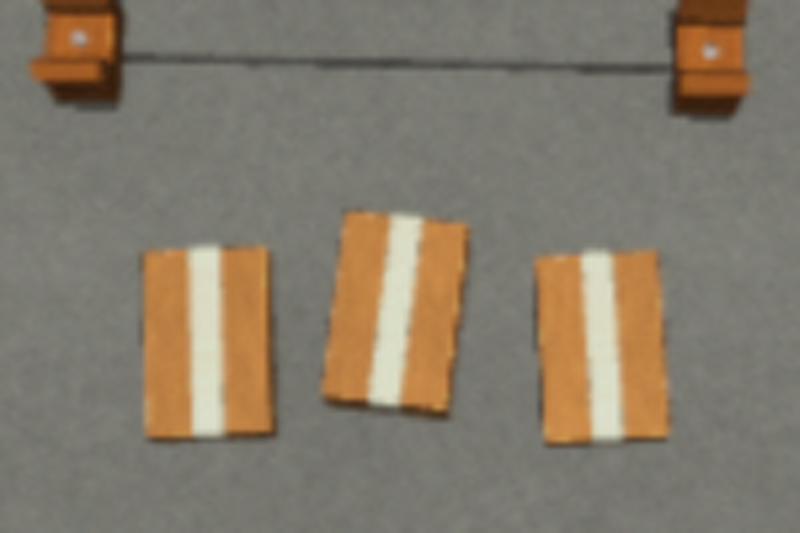

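View pics/c2.png

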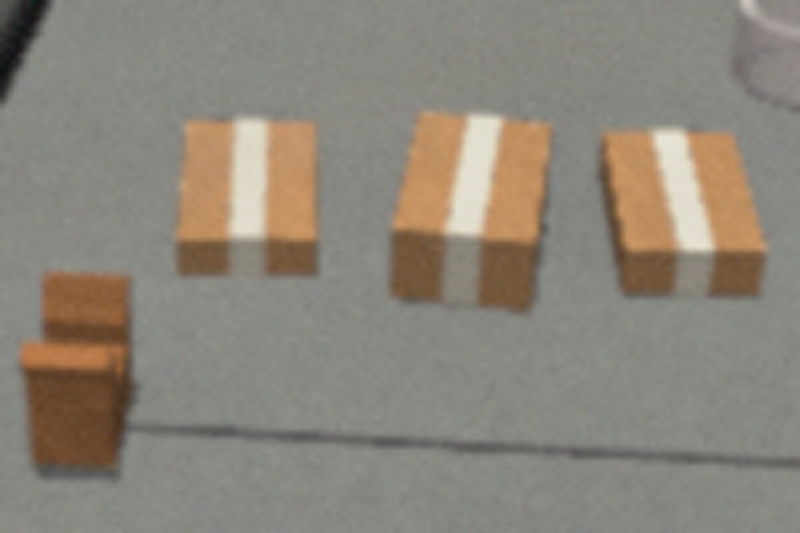

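```bash
cat >> h.py <<'E'
def goal(x,y,z,yaw,cur=None):
    "shift in tool axes (m, rad) from pose cur=(x,y,z,yaw deg) or the measured one"
    if cur is None:
        s=state(); cur=[*s["ee_pos"],s["ee_rot"][2]]
    a=np.radians(cur[3]);d=np.array([x-cur[0],y-cur[1]])
    w=(yaw-cur[3]+90)%180-90   # half turn symmetric
    print("x %.4f y %.4f z %.4f yaw %.4f"%(d@[np.cos(a),np.sin(a)]/1e3,d@[np.sin(a),-np.cos(a)]/1e3,(cur[2]-z)/1e3,-np.radians(w)))
E
python3 - <<'E'
from h import *
from scipy.optimize import minimize
o=lambda u,v:((u+.5)/5.333-.5+175,(v+.5)/5.333-.5+145)
L=px2w("top",o(79,38),33);R=px2w("top",o(710,52),33);d=L-R
print("gauge",L,R,(L+R)/2,np.linalg.norm(d),"yaw",np.degrees(np.arctan2(-d[0],d[1])))
P={"a":(27,[(144,250),(268,247),(273,434),(145,438)]),"c":(41,[(344,211),(468,223),(447,411),(322,400)]),"b":(23,[(536,257),(658,252),(668,437),(545,442)])}
for k,(h,q) in P.items():
    w=np.array([px2w("top",o(*p),h) for p in q]); f=(w[0]+w[1]-w[2]-w[3])/2
    print(k,w.mean(0),np.linalg.norm(f),"wid",np.linalg.norm((w[0]+w[3]-w[1]-w[2])/2),"yaw",np.degrees(np.arctan2(f[1],f[0])))
f=cv2.imread("pics/t_raw.png");m=cv2.inRange(cv2.cvtColor(f,cv2.COLOR_BGR2HSV),(3,110,50),(22,255,255))
m[:,:110]=0;m[:,160:]=0;m[:140]=0;m[290:]=0
S=8;M=cv2.resize(m[140:300,100:180],None,fx=S,fy=S,interpolation=cv2.INTER_LINEAR)>127
def cost(v):
    a=np.radians(v[2]);c,s=np.cos(a),np.sin(a)
    q=[(w2px("top",[v[0]+c*i-s*j,v[1]+s*i+c*j,z])-[100,140]+.5)*S-.5 for i in(-190,190) for j in(-10,10) for z in(0,30)]
    I=np.zeros(M.shape,np.uint8);cv2.fillConvexPoly(I,cv2.convexHull(np.round(q).astype(np.int32)),1);I=I>0
    return -(I&M).sum()/(I|M).sum()
c=px2w("top",(133.8,217.8),15)
r=min((minimize(cost,[c[0],c[1],y],method="Nelder-Mead",options=dict(initial_simplex=[[c[0],c[1],y],[c[0]+8,c[1],y],[c[0],c[1]+8,y],[c[0],c[1],y+2]])) for y in(-14,-12,-10)),key=lambda r:r.fun)
print("bar",r.x,r.fun)
E
```

```text
gauge [659.31302082 200.70343189] [ 644.21852502 -138.53489925] [651.76577292  31.08426632] 339.5739818038893 yaw -2.5477098216021545
a [493.14447501 132.36641165] 100.46165396668665 wid 66.37424134762314 yaw 0.9719870779038603
c [504.92025313  32.39052735] 100.73805371481609 wid 65.37910329168429 yaw -7.189269641285193
b [486.50965146 -75.83137582] 99.60578641117777 wid 65.07878446817637 yaw 1.165772400743168
bar [477.80859468 357.52558002 -10.80010063] -0.9134823812765066
```

```bash
python3 -c "
from h import *
c=[216.377,532.753,202.176,157.896]
goal(478,357.5,60,169.2,c)"
```

```text
x -0.3083 y -0.0639 z 0.1422 yaw -0.1973
```

```bash
python3 -m crank '[{"grip":0.06,"x":-0.035,"y":-0.007,"z":0,"yaw":-0.04},{"grip":0.06,"x":-0.07,"y":-0.014,"z":0,"yaw":-0.08},{"grip":0.06,"x":-0.105,"y":-0.021,"z":0.015,"yaw":-0.12},{"grip":0.06,"x":-0.14,"y":-0.028,"z":0.03,"yaw":-0.16},{"grip":0.06,"x":-0.165,"y":-0.034,"z":0.04,"yaw":-0.197}]'
python3 -c "
from h import *
goal(478,357.5,60,169.2)"
```

```text
time_s: 0.62
ee_pos: [358.2, 437.1, 160.9]
ee_rot: [-179.9, 0.0, 169.2]
force: [-0.0, 0.3, 0.8]
gripper_width: 61.3
gripper_force: 0.0
x -0.1326 y -0.0559 z 0.1009 yaw 0.0008
```

```bash
python3 -m crank '[{"grip":0.06,"x":-0.033,"y":-0.014,"z":0.02,"yaw":0},{"grip":0.06,"x":-0.066,"y":-0.028,"z":0.04,"yaw":0},{"grip":0.06,"x":-0.1,"y":-0.042,"z":0.07,"yaw":0},{"grip":0.06,"x":-0.134,"y":-0.056,"z":0.1,"yaw":0},{"grip":0.06,"x":-0.134,"y":-0.056,"z":0.1,"yaw":0}]'
python3 -c "
from h import *
cv2.imwrite('pics/w1.png',grab_frame('wrist')[:,:,::-1])
goal(478,357.5,18,169.2);print(state()['ee_pos'])
c=camera_model('wrist')
for i in(-190,-60,0,60,190): 
  a=np.radians(-10.8); print(w2px('wrist',[478+i*np.cos(a),357.5+i*np.sin(a),30]))"
```

```text
time_s: 1.03
ee_pos: [478.9, 355.0, 58.0]
ee_rot: [-179.7, -0.2, 169.0]
force: [-1.1, 0.1, -1.2]
gripper_width: 59.6
gripper_force: 0.0
x 0.0010 y 0.0020 z 0.0401 yaw -0.0039
[478.62503325 355.34880066  58.1103506 ]
[ 281.44960111 -107.9181016 ]
[281.56873036 141.57583853]
[281.61225848 232.73734957]
[281.65041282 312.64446913]
[281.71882762 455.9264723 ]
```

View pics/w1.png

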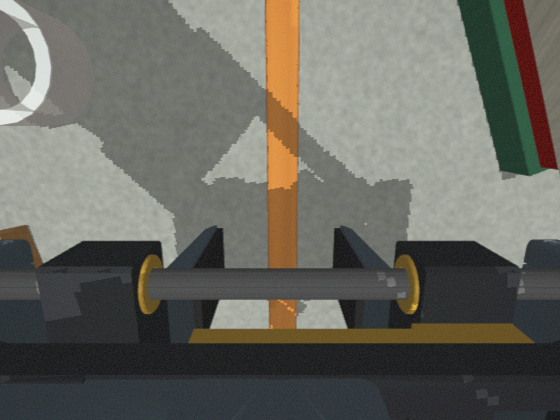

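The wrist view shows the bar centred between the fingers at u≈282, and parallel to them. I'll go down and grip it.

```bash
python3 -m crank '[{"grip":0.06,"x":0.001,"y":0.001,"z":0.02,"yaw":0},{"grip":0.06,"x":0.001,"y":0.001,"z":0.038,"yaw":0},{"grip":0.06,"x":0.001,"y":0.001,"z":0.04,"yaw":0},{"grip":0.015,"x":0.001,"y":0.001,"z":0.04,"yaw":0},{"grip":0.015,"x":0.001,"y":0.001,"z":0.04,"yaw":0}]' 40
python3 -m crank '[{"grip":0.015,"x":0,"y":0,"z":0,"yaw":0},{"grip":0.015,"x":0,"y":0,"z":0,"yaw":0},{"grip":0.015,"x":0,"y":0,"z":0,"yaw":0},{"grip":0.015,"x":0,"y":0,"z":0,"yaw":0},{"grip":0.015,"x":0,"y":0,"z":0,"yaw":0}]' 40
```

```text
time_s: 1.5
ee_pos: [476.8, 361.3, 23.5]
ee_rot: [179.9, 0.1, 169.2]
force: [0.2, 0.5, -0.8]
gripper_width: 49.6
gripper_force: 0.0
time_s: 1.92
ee_pos: [476.9, 360.3, 22.6]
ee_rot: [180.0, 0.0, 169.2]
force: [-0.3, 0.7, 0.4]
gripper_width: 16.5
gripper_force: 0.0
```

```bash
python3 -m crank '[{"grip":0.015,"x":0,"y":0,"z":0,"yaw":0},{"grip":0.015,"x":0,"y":0,"z":0,"yaw":0},{"grip":0.015,"x":0,"y":0,"z":0,"yaw":0},{"grip":0.015,"x":0,"y":0,"z":0,"yaw":0},{"grip":0.015,"x":0,"y":0,"z":0,"yaw":0}]' 40
python3 -c "
from h import *
cv2.imwrite('pics/w2.png',grab_frame('wrist')[:,:,::-1]);print(state())"
```

```text
time_s: 2.33
ee_pos: [476.8, 360.2, 22.1]
ee_rot: [180.0, -0.0, 169.2]
force: [0.6, -0.8, 0.5]
gripper_width: 15.2
gripper_force: 0.0
{'time_s': 2.3833, 'qpos': array([ 3.59645689e+01,  2.95946028e+01,  1.00023605e+02,  5.92868619e-03,
        5.03839213e+01, -4.32198386e+01]), 'qvel': array([ 0.14288783, -0.04824348, -0.05372358,  0.01754641,  0.00777477,
       -0.01445606]), 'effort': array([-3.50616821e-03, -4.64859009e+01, -1.81697935e+01,  2.44562404e-02,
        8.01404379e-02,  3.34052640e-05]), 'ee_pos': array([476.7567541 , 360.17643251,  22.11291069]), 'ee_rot': array([ 1.79998424e+02, -4.78608398e-03,  1.69180627e+02]), 'force': array([ 0.10518028,  0.14648498, -0.31420871]), 'torque': array([ 0.02911451, -0.03428051,  0.02302903]), 'gripper_force': 0.0, 'gripper_width': 14.884557905156438}
```

View pics/w2.png

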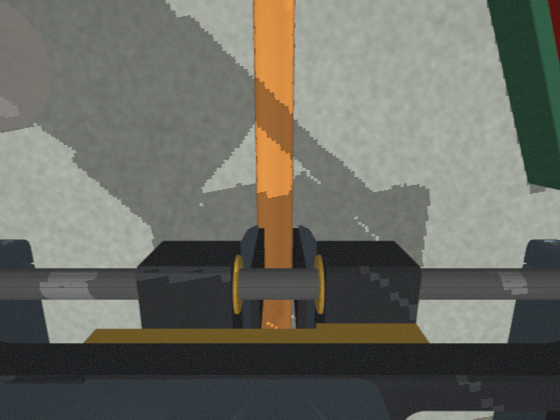

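The wrist view shows the bar between the fingers at u≈277 but not clamped yet. I'll close further.

```bash
python3 -m crank '[{"grip":0.0,"x":0,"y":0,"z":0,"yaw":0},{"grip":0.0,"x":0,"y":0,"z":0,"yaw":0},{"grip":0.0,"x":0,"y":0,"z":0,"yaw":0},{"grip":0.0,"x":0,"y":0,"z":0,"yaw":0},{"grip":0.0,"x":0,"y":0,"z":0,"yaw":0}]' 40
python3 -c "
from h import *
f=grab_frame('wrist')[180:340,200:360,::-1];cv2.imwrite('pics/w3.png',cv2.resize(f,(600,600)));"
```

```text
time_s: 2.8
ee_pos: [476.8, 360.2, 22.2]
ee_rot: [180.0, 0.0, 169.2]
force: [0.4, 0.2, -0.1]
gripper_width: 0.4
gripper_force: 0.0
```

View pics/w3.png

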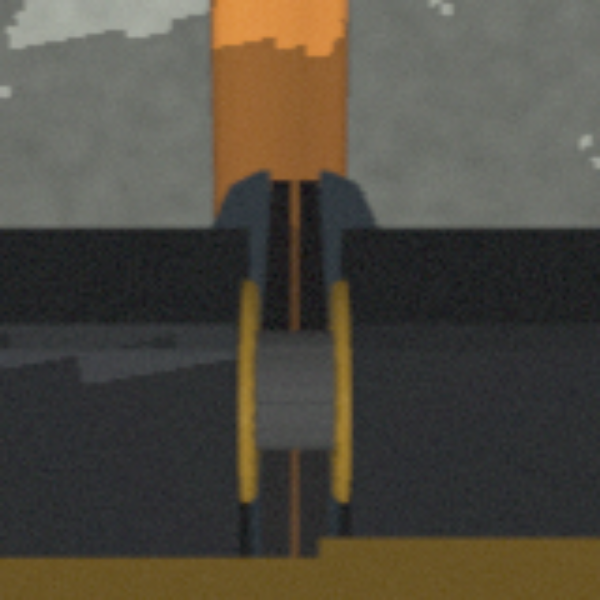

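The crop shows the fingers closed above the bar instead of around it, so the true tool height doesn't match the reading. I'll check the scale.

```bash
python3 - <<'E'
from h import *
c=camera_model("wrist")
C=-c["R"].T@c["t"];s=state();print("cam",C,"tcp",s["ee_pos"])
for z in(0,10,20,30,40):print(z,np.linalg.norm(px2w("wrist",(257.3,220),z,c)-px2w("wrist",(292.5,220),z,c)))
f=grab_frame("scene")[:,:,::-1]
p=w2px("scene",[476.8,360.2,22]);print(p)
u,v=int(p[0]),int(p[1]);cv2.imwrite("pics/s2.png",cv2.resize(f[v-50:v+40,u-60:u+60],(800,600),interpolation=cv2.INTER_CUBIC));print((p-[u-60,v-50])*800/120)
E
```

```text
cam [408.13698778 372.90817977 204.67070135] tcp [476.7760561  360.17482912  22.1369192 ]
0 22.756433021748748
10 21.644577105285776
20 20.532721188822794
30 19.420865272359745
40 18.309009355896762
[432.58513788 224.23426884]
[403.90091923 334.89512562]
```

View pics/s2.png

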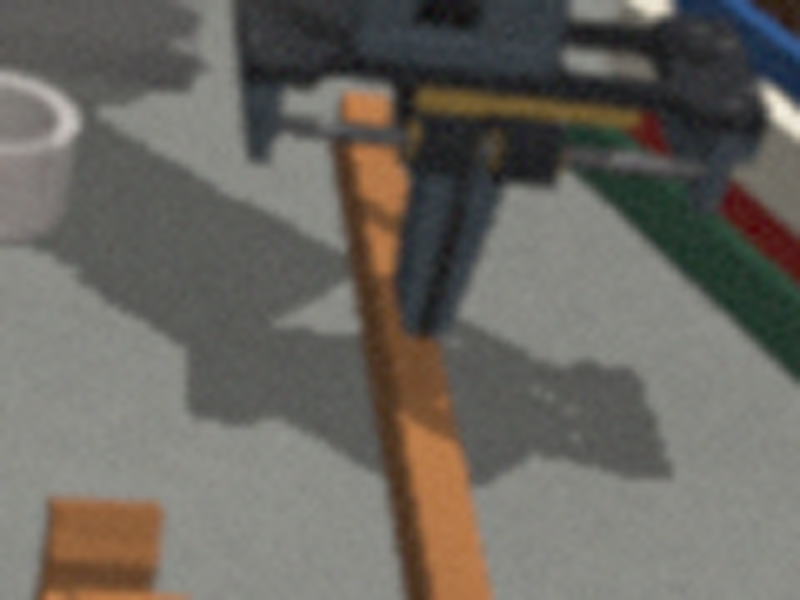

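```bash
python3 - <<'E'
from h import *
c=camera_model("wrist");s=state()["ee_pos"];print(c["R"])
for z in(-6,8,22,36,50):print(z,w2px("wrist",[s[0],s[1],z]),w2px("scene",[s[0],s[1],z]), px2w("wrist",(278.7,226.7),z,c)-s[:2])
E
```

```text
[[ 1.86750977e-01  9.82406975e-01  7.80433563e-04]
 [ 9.52208435e-01 -1.81205716e-01  2.45893442e-01]
 [ 2.41708851e-01 -4.51777050e-02 -9.69296552e-01]]
-6 [278.40146744 234.05657903] [430.22467111 232.87432499] [-5.04286969  1.16089932]
8 [278.43541609 241.04751782] [431.39534724 228.58471096] [-9.26971025  1.92823579]
22 [278.47410847 249.01531885] [432.58351382 224.23100809] [-13.49655081   2.69557225]
36 [278.51861356 258.180111  ] [433.78956577 219.81176929] [-17.72339138   3.46290872]
50 [278.57034757 268.83353391] [435.01391    215.32550359] [-21.95023194   4.23024518]
```

```bash
python3 -m crank '[{"grip":0.06,"x":0,"y":0,"z":0,"yaw":0},{"grip":0.06,"x":0,"y":0,"z":0,"yaw":0},{"grip":0.06,"x":0,"y":0,"z":0,"yaw":0},{"grip":0.06,"x":0,"y":0,"z":0,"yaw":0},{"grip":0.06,"x":0,"y":0,"z":0,"yaw":0}]'
python3 -m crank '[{"grip":0.06,"x":0,"y":0,"z":0.002,"yaw":0},{"grip":0.06,"x":0,"y":0,"z":0.004,"yaw":0},{"grip":0.06,"x":0,"y":0,"z":0.006,"yaw":0},{"grip":0.06,"x":0,"y":0,"z":0.006,"yaw":0},{"grip":0.06,"x":0,"y":0,"z":0.006,"yaw":0}]'
python3 -c "
from h import *
f=grab_frame('scene')[174:264,372:492,::-1];cv2.imwrite('pics/s3.png',cv2.resize(f,(800,600),interpolation=cv2.INTER_CUBIC));print(state()['force'])"
```

```text
time_s: 3.32
ee_pos: [476.8, 360.2, 22.2]
ee_rot: [180.0, 0.0, 169.2]
force: [0.0, -0.1, -0.5]
gripper_width: 30.9
gripper_force: 0.0
time_s: 3.73
ee_pos: [476.6, 360.1, 15.9]
ee_rot: [-180.0, -0.0, 169.2]
force: [-0.1, 0.7, 0.5]
gripper_width: 59.5
gripper_force: 0.0
[0.73232185 0.48946099 0.15964262]
```

View pics/s3.png

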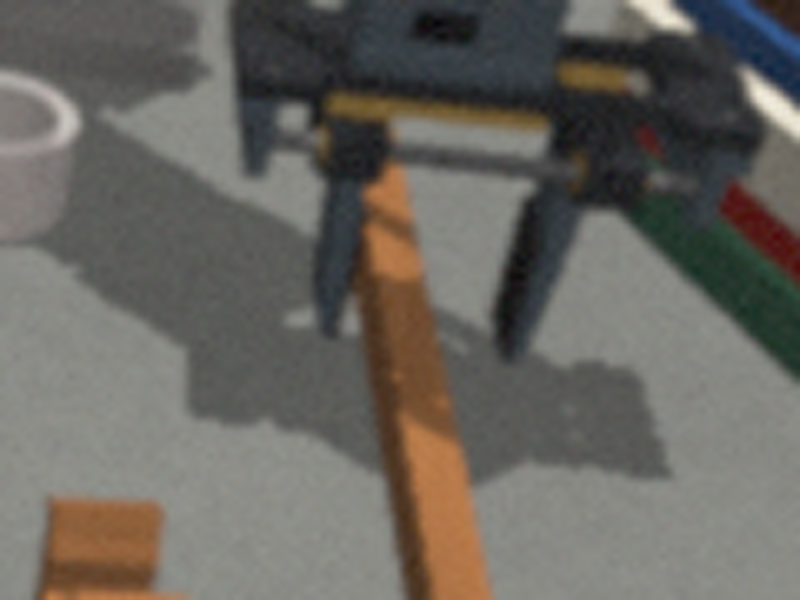

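Tips visible at (330,335) and (512,360) in the crop, clearly about 25 mm above the counter although the reported TCP z is 16. I'll go down in small steps and watch the force.

```bash
for i in 1 2; do :; done
python3 -m crank '[{"grip":0.06,"x":0,"y":-0.002,"z":0.001,"yaw":0},{"grip":0.06,"x":0,"y":-0.002,"z":0.002,"yaw":0},{"grip":0.06,"x":0,"y":-0.002,"z":0.004,"yaw":0},{"grip":0.06,"x":0,"y":-0.002,"z":0.005,"yaw":0},{"grip":0.06,"x":0,"y":-0.002,"z":0.005,"yaw":0}]'
```

```text
time_s: 4.2
ee_pos: [476.2, 358.1, 10.9]
ee_rot: [-180.0, -0.0, 169.2]
force: [-0.4, -0.2, -0.5]
gripper_width: 59.5
gripper_force: 0.0
```

```bash
python3 -m crank '[{"grip":0.06,"x":0,"y":0,"z":0.001,"yaw":0},{"grip":0.06,"x":0,"y":0,"z":0.002,"yaw":0},{"grip":0.06,"x":0,"y":0,"z":0.004,"yaw":0},{"grip":0.06,"x":0,"y":0,"z":0.006,"yaw":0},{"grip":0.06,"x":0,"y":0,"z":0.006,"yaw":0}]'
python3 -m crank '[{"grip":0.025,"x":0,"y":0,"z":0,"yaw":0},{"grip":0.025,"x":0,"y":0,"z":0,"yaw":0},{"grip":0.025,"x":0,"y":0,"z":0,"yaw":0},{"grip":0.01,"x":0,"y":0,"z":0,"yaw":0},{"grip":0.01,"x":0,"y":0,"z":0,"yaw":0}]' 10
python3 -m crank '[{"grip":0.01,"x":0,"y":0,"z":0,"yaw":0},{"grip":0.01,"x":0,"y":0,"z":0,"yaw":0},{"grip":0.01,"x":0,"y":0,"z":0,"yaw":0},{"grip":0.01,"x":0,"y":0,"z":0,"yaw":0},{"grip":0.01,"x":0,"y":0,"z":0,"yaw":0}]' 10
```

```text
time_s: 4.62
ee_pos: [476.1, 358.0, 4.7]
ee_rot: [-180.0, -0.0, 169.2]
force: [0.2, -0.7, 0.7]
gripper_width: 60.0
gripper_force: 0.0
time_s: 5.03
ee_pos: [476.4, 358.3, 5.3]
ee_rot: [180.0, 0.0, 169.2]
force: [-0.2, 0.1, -0.3]
gripper_width: 29.6
gripper_force: 0.0
time_s: 5.45
ee_pos: [476.4, 358.2, 5.2]
ee_rot: [180.0, 0.0, 169.2]
force: [-0.3, -0.6, 0.0]
gripper_width: 19.7
gripper_force: 10.0
```

Gripped (19.7 mm, 10 N). The fingers sit higher than stated, so I'll find the real tip height by touching the counter gently with them open.

```bash
python3 -m crank '[{"grip":0.04,"x":0,"y":0,"z":0,"yaw":0},{"grip":0.04,"x":0,"y":0,"z":0,"yaw":0},{"grip":0.04,"x":0,"y":0,"z":0.001,"yaw":0},{"grip":0.04,"x":0,"y":0,"z":0.003,"yaw":0},{"grip":0.04,"x":0,"y":0,"z":0.004,"yaw":0}]'
python3 -m crank '[{"grip":0.04,"x":0,"y":0,"z":0.001,"yaw":0},{"grip":0.04,"x":0,"y":0,"z":0.002,"yaw":0},{"grip":0.04,"x":0,"y":0,"z":0.003,"yaw":0},{"grip":0.04,"x":0,"y":0,"z":0.003,"yaw":0},{"grip":0.04,"x":0,"y":0,"z":0.003,"yaw":0}]'
```

```text
time_s: 5.87
ee_pos: [476.3, 358.2, 0.9]
ee_rot: [-180.0, -0.0, 169.2]
force: [-0.4, -0.0, -0.1]
gripper_width: 40.1
gripper_force: 0.0
time_s: 6.28
ee_pos: [476.4, 358.2, -1.9]
ee_rot: [-180.0, -0.0, 169.2]
force: [0.1, -0.9, 0.4]
gripper_width: 40.3
gripper_force: 0.0
```

```bash
python3 -m crank '[{"grip":0.04,"x":0,"y":0,"z":0.001,"yaw":0},{"grip":0.04,"x":0,"y":0,"z":0.002,"yaw":0},{"grip":0.04,"x":0,"y":0,"z":0.003,"yaw":0},{"grip":0.04,"x":0,"y":0,"z":0.003,"yaw":0},{"grip":0.04,"x":0,"y":0,"z":0.003,"yaw":0}]'
```

```text
time_s: 6.7
ee_pos: [476.4, 358.2, -4.9]
ee_rot: [-180.0, -0.0, 169.2]
force: [-0.1, -0.3, 0.8]
gripper_width: 39.7
gripper_force: 0.0
```

```bash
python3 -m crank '[{"grip":0.04,"x":0,"y":0,"z":0.001,"yaw":0},{"grip":0.04,"x":0,"y":0,"z":0.002,"yaw":0},{"grip":0.04,"x":0,"y":0,"z":0.003,"yaw":0},{"grip":0.04,"x":0,"y":0,"z":0.003,"yaw":0},{"grip":0.04,"x":0,"y":0,"z":0.003,"yaw":0}]'
```

```text
time_s: 7.12
ee_pos: [476.4, 358.2, -7.9]
ee_rot: [-180.0, -0.0, 169.2]
force: [-0.4, 0.2, 0.3]
gripper_width: 40.0
gripper_force: 0.0
```

```bash
python3 -m crank '[{"grip":0.04,"x":0,"y":0,"z":0.001,"yaw":0},{"grip":0.04,"x":0,"y":0,"z":0.002,"yaw":0},{"grip":0.04,"x":0,"y":0,"z":0.002,"yaw":0},{"grip":0.04,"x":0,"y":0,"z":0.002,"yaw":0},{"grip":0.04,"x":0,"y":0,"z":0.002,"yaw":0}]'
```

```text
time_s: 7.53
ee_pos: [476.4, 358.3, -9.8]
ee_rot: [180.0, 0.0, 169.2]
force: [0.3, -0.9, 0.8]
gripper_width: 40.6
gripper_force: 0.0
```

```bash
python3 -m crank '[{"grip":0.04,"x":0,"y":0,"z":0.001,"yaw":0},{"grip":0.04,"x":0,"y":0,"z":0.002,"yaw":0},{"grip":0.04,"x":0,"y":0,"z":0.002,"yaw":0},{"grip":0.04,"x":0,"y":0,"z":0.002,"yaw":0},{"grip":0.04,"x":0,"y":0,"z":0.002,"yaw":0}]'
```

```text
time_s: 7.95
ee_pos: [476.5, 358.3, -11.5]
ee_rot: [180.0, 0.0, 169.2]
force: [-0.7, -0.2, 4.7]
gripper_width: 39.8
gripper_force: 2.0
```

Contact at reported z ≈ -11.3, so tip height = reported z + 11.3. I'll grip the bar with the tips about 5 mm up, then lift it.

```bash
python3 -m crank '[{"grip":0.04,"x":0,"y":0,"z":-0.005,"yaw":0},{"grip":0.04,"x":0,"y":0,"z":-0.005,"yaw":0},{"grip":0.01,"x":0,"y":0,"z":-0.005,"yaw":0},{"grip":0.01,"x":0,"y":0,"z":-0.005,"yaw":0},{"grip":0.01,"x":0,"y":0,"z":-0.005,"yaw":0}]' 45
python3 -m crank '[{"grip":0.01,"x":0,"y":0,"z":0,"yaw":0},{"grip":0.01,"x":0,"y":0,"z":0,"yaw":0},{"grip":0.01,"x":0,"y":0,"z":0,"yaw":0},{"grip":0.01,"x":0,"y":0,"z":0,"yaw":0},{"grip":0.01,"x":0,"y":0,"z":0,"yaw":0}]' 45
python3 -m crank '[{"grip":0.01,"x":0,"y":0,"z":-0.02,"yaw":0},{"grip":0.01,"x":0,"y":0,"z":-0.045,"yaw":0},{"grip":0.01,"x":0,"y":0,"z":-0.075,"yaw":0},{"grip":0.01,"x":0,"y":0,"z":-0.105,"yaw":0},{"grip":0.01,"x":0,"y":0,"z":-0.12,"yaw":0}]'
python3 -m crank '[{"grip":0.01,"x":0,"y":0,"z":0,"yaw":0},{"grip":0.01,"x":0,"y":0,"z":0,"yaw":0},{"grip":0.01,"x":0,"y":0,"z":0,"yaw":0},{"grip":0.01,"x":0,"y":0,"z":0,"yaw":0},{"grip":0.01,"x":0,"y":0,"z":0,"yaw":0}]'
python3 -c "
from h import *
goal(651.8,31,115,87.45)"
```

```text
time_s: 8.37
ee_pos: [476.3, 358.2, -7.0]
ee_rot: [-180.0, -0.0, 169.2]
force: [-0.1, -0.3, 0.9]
gripper_width: 22.5
gripper_force: 0.0
time_s: 8.78
ee_pos: [476.3, 358.2, -7.0]
ee_rot: [-180.0, -0.0, 169.2]
force: [0.2, 0.6, -1.8]
gripper_width: 20.1
gripper_force: 45.0
time_s: 9.2
ee_pos: [477.6, 359.1, 116.6]
ee_rot: [179.8, 0.2, 169.2]
force: [0.1, 1.1, -1.2]
gripper_width: 19.7
gripper_force: 45.0
time_s: 9.62
ee_pos: [475.5, 357.6, 111.3]
ee_rot: [-179.9, -0.1, 169.2]
force: [-0.7, -1.0, -1.4]
gripper_width: 19.7
gripper_force: 45.0
x -0.2344 y -0.2877 z -0.0037 yaw 1.4265
```

```bash
python3 -m crank '[{"grip":0.01,"x":-0.015,"y":-0.02,"z":0,"yaw":0.08},{"grip":0.01,"x":-0.035,"y":-0.045,"z":0,"yaw":0.19},{"grip":0.01,"x":-0.06,"y":-0.072,"z":0,"yaw":0.31},{"grip":0.01,"x":-0.083,"y":-0.1,"z":0,"yaw":0.43},{"grip":0.01,"x":-0.1,"y":-0.12,"z":0,"yaw":0.53}]'
python3 -m crank '[{"grip":0.01,"x":0,"y":0,"z":0,"yaw":0},{"grip":0.01,"x":0,"y":0,"z":0,"yaw":0},{"grip":0.01,"x":0,"y":0,"z":0,"yaw":0},{"grip":0.01,"x":0,"y":0,"z":0,"yaw":0},{"grip":0.01,"x":0,"y":0,"z":0,"yaw":0}]'
python3 -c "
from h import *
goal(651.8,31,115,87.45)"
```

```text
time_s: 10.03
ee_pos: [552.7, 219.0, 112.1]
ee_rot: [-179.9, -0.0, 138.5]
force: [0.0, -0.2, -1.7]
gripper_width: 19.9
gripper_force: 45.0
time_s: 10.45
ee_pos: [551.4, 222.6, 112.9]
ee_rot: [-180.0, -0.0, 138.9]
force: [0.3, 0.3, -2.0]
gripper_width: 20.0
gripper_force: 45.0
x -0.2016 y -0.0785 z -0.0021 yaw 0.8985
```

```bash
python3 -m crank '[{"grip":0.01,"x":-0.02,"y":-0.008,"z":0,"yaw":0.08},{"grip":0.01,"x":-0.045,"y":-0.017,"z":0,"yaw":0.19},{"grip":0.01,"x":-0.07,"y":-0.028,"z":0,"yaw":0.31},{"grip":0.01,"x":-0.1,"y":-0.039,"z":0,"yaw":0.42},{"grip":0.01,"x":-0.12,"y":-0.047,"z":0,"yaw":0.5}]'
python3 -m crank '[{"grip":0.01,"x":0,"y":0,"z":0,"yaw":0},{"grip":0.01,"x":0,"y":0,"z":0,"yaw":0},{"grip":0.01,"x":0,"y":0,"z":0,"yaw":0},{"grip":0.01,"x":0,"y":0,"z":0,"yaw":0},{"grip":0.01,"x":0,"y":0,"z":0,"yaw":0}]'
python3 -c "
from h import *
goal(651.8,31,115,87.45)"
```

```text
time_s: 10.87
ee_pos: [612.3, 106.2, 113.2]
ee_rot: [180.0, 0.1, 110.0]
force: [0.3, -0.7, -1.5]
gripper_width: 19.6
gripper_force: 45.0
time_s: 11.28
ee_pos: [610.9, 108.5, 113.2]
ee_rot: [-180.0, -0.0, 110.3]
force: [0.1, 0.4, -1.7]
gripper_width: 20.2
gripper_force: 45.0
x -0.0869 y 0.0115 z -0.0018 yaw 0.3987
```

```bash
python3 -m crank '[{"grip":0.01,"x":-0.02,"y":0.003,"z":0,"yaw":0.09},{"grip":0.01,"x":-0.045,"y":0.006,"z":0,"yaw":0.2},{"grip":0.01,"x":-0.07,"y":0.009,"z":0,"yaw":0.31},{"grip":0.01,"x":-0.087,"y":0.0115,"z":0,"yaw":0.399},{"grip":0.01,"x":-0.087,"y":0.0115,"z":0,"yaw":0.399}]'
python3 -m crank '[{"grip":0.01,"x":0,"y":0,"z":0.01,"yaw":0},{"grip":0.01,"x":0,"y":0,"z":0.02,"yaw":0},{"grip":0.01,"x":0,"y":0,"z":0.03,"yaw":0},{"grip":0.01,"x":0,"y":0,"z":0.03,"yaw":0},{"grip":0.01,"x":0,"y":0,"z":0.03,"yaw":0}]'
python3 - <<'E'
from h import *
goal(651.8,31,85,87.45);s=state();print(s["ee_pos"],s["ee_rot"])
# bar & posts check from top: orange mask
f=grab_frame("top")[:,:,::-1];cv2.imwrite("pics/top3.png",f)
g=grab_frame("scene")[:,:,::-1];cv2.imwrite("pics/sc3.png",g)
a=cv2.resize(f[115:185,165:335],(800,329),interpolation=cv2.INTER_CUBIC)
b=cv2.resize(g[215:280,215:425],(800,248),interpolation=cv2.INTER_CUBIC)
cv2.imwrite("pics/both3.png",np.vstack([a,b]))
E
```

```text
time_s: 11.7
ee_pos: [653.7, 27.4, 113.1]
ee_rot: [179.9, 0.1, 87.1]
force: [0.3, -0.3, -1.0]
gripper_width: 19.8
gripper_force: 45.0
time_s: 12.12
ee_pos: [651.0, 30.4, 81.7]
ee_rot: [-179.8, 0.0, 87.4]
force: [0.3, 0.3, -1.9]
gripper_width: 19.7
gripper_force: 45.0
x 0.0006 y 0.0008 z -0.0033 yaw -0.0009
[651.01384275  30.41178709  81.71624561] [-1.79828029e+02  5.53099046e-04  8.73981831e+01]
```

```bash
python3 -m crank '[{"grip":0.01,"x":0,"y":0.001,"z":0.012,"yaw":0},{"grip":0.01,"x":0,"y":0.001,"z":0.024,"yaw":0},{"grip":0.01,"x":0,"y":0.001,"z":0.036,"yaw":0},{"grip":0.01,"x":0,"y":0.001,"z":0.043,"yaw":0},{"grip":0.01,"x":0,"y":0.001,"z":0.043,"yaw":0}]'
python3 -m crank '[{"grip":0.01,"x":0,"y":0,"z":0,"yaw":0},{"grip":0.01,"x":0,"y":0,"z":0.0,"yaw":0},{"grip":0.01,"x":0,"y":0,"z":0.002,"yaw":0},{"grip":0.01,"x":0,"y":0,"z":0.004,"yaw":0},{"grip":0.01,"x":0,"y":0,"z":0.005,"yaw":0}]'
```

```text
time_s: 12.63
ee_pos: [651.3, 29.3, 37.1]
ee_rot: [-179.7, 0.0, 87.3]
force: [-0.0, -0.1, -2.4]
gripper_width: 19.9
gripper_force: 45.0
time_s: 13.05
ee_pos: [653.4, 29.5, 35.3]
ee_rot: [180.0, -0.0, 87.3]
force: [-0.2, 0.3, -1.9]
gripper_width: 19.7
gripper_force: 45.0
```

```bash
python3 -m crank '[{"grip":0.01,"x":0,"y":-0.001,"z":0.002,"yaw":0},{"grip":0.01,"x":0,"y":-0.001,"z":0.004,"yaw":0},{"grip":0.01,"x":0,"y":-0.001,"z":0.006,"yaw":0},{"grip":0.01,"x":0,"y":-0.001,"z":0.008,"yaw":0},{"grip":0.01,"x":0,"y":-0.001,"z":0.008,"yaw":0}]'
python3 -m crank '[{"grip":0.01,"x":0,"y":0,"z":0.001,"yaw":0},{"grip":0.01,"x":0,"y":0,"z":0.001,"yaw":0},{"grip":0.01,"x":0,"y":0,"z":0.001,"yaw":0},{"grip":0.01,"x":0,"y":0,"z":0.001,"yaw":0},{"grip":0.01,"x":0,"y":0,"z":0.001,"yaw":0}]'
```

```text
time_s: 13.47
ee_pos: [651.9, 29.5, 26.5]
ee_rot: [-179.9, -0.0, 87.3]
force: [-0.3, 0.5, -1.4]
gripper_width: 20.0
gripper_force: 45.0
time_s: 13.88
ee_pos: [652.3, 29.5, 26.2]
ee_rot: [180.0, -0.0, 87.3]
force: [0.1, -0.3, -1.9]
gripper_width: 19.6
gripper_force: 45.0
```

```bash
python3 -m crank '[{"grip":0.01,"x":0,"y":0,"z":0.001,"yaw":0},{"grip":0.01,"x":0,"y":0,"z":0.001,"yaw":0},{"grip":0.01,"x":0,"y":0,"z":0.001,"yaw":0},{"grip":0.01,"x":0,"y":0,"z":0.001,"yaw":0},{"grip":0.01,"x":0,"y":0,"z":0.001,"yaw":0}]'
```

```text
time_s: 14.3
ee_pos: [652.5, 29.5, 26.0]
ee_rot: [180.0, -0.0, 87.3]
force: [-1.8, -0.5, 5.5]
gripper_width: 19.7
gripper_force: 45.0
```

```bash
python3 -m crank '[{"grip":0.01,"x":0,"y":0,"z":0.001,"yaw":0},{"grip":0.01,"x":0,"y":0,"z":0.001,"yaw":0},{"grip":0.01,"x":0,"y":0,"z":0.001,"yaw":0},{"grip":0.01,"x":0,"y":0,"z":0.001,"yaw":0},{"grip":0.01,"x":0,"y":0,"z":0.001,"yaw":0}]'
```

```text
time_s: 14.72
ee_pos: [652.5, 29.5, 26.0]
ee_rot: [179.9, -0.0, 87.3]
force: [-3.4, 0.3, 10.3]
gripper_width: 19.6
gripper_force: 45.0
```

The bar is seated exactly where expected (reported z = 26.0). Release it and go up.

```bash
python3 -m crank '[{"grip":0.05,"x":0,"y":0,"z":-0.001,"yaw":0},{"grip":0.05,"x":0,"y":0,"z":-0.001,"yaw":0},{"grip":0.05,"x":0,"y":0,"z":-0.001,"yaw":0},{"grip":0.05,"x":0,"y":0,"z":-0.001,"yaw":0},{"grip":0.05,"x":0,"y":0,"z":-0.001,"yaw":0}]'
python3 -m crank '[{"grip":0.05,"x":0,"y":0,"z":-0.01,"yaw":0},{"grip":0.05,"x":0,"y":0,"z":-0.025,"yaw":0},{"grip":0.05,"x":0,"y":0,"z":-0.045,"yaw":0},{"grip":0.05,"x":0,"y":0,"z":-0.07,"yaw":0},{"grip":0.03,"x":0,"y":0,"z":-0.085,"yaw":0}]'
python3 -m crank '[{"grip":0.03,"x":0,"y":0,"z":0,"yaw":0},{"grip":0.03,"x":0,"y":0,"z":0,"yaw":0},{"grip":0.03,"x":0,"y":0,"z":0,"yaw":0},{"grip":0.03,"x":0,"y":0,"z":0,"yaw":0},{"grip":0.03,"x":0,"y":0,"z":0,"yaw":0}]'
python3 - <<'E'
from h import *
goal(405,125,110,177.5)
E
```

```text
time_s: 15.13
ee_pos: [652.2, 29.5, 24.7]
ee_rot: [-180.0, -0.0, 87.3]
force: [0.0, -0.2, 0.6]
gripper_width: 48.6
gripper_force: 0.0
time_s: 15.55
ee_pos: [653.4, 29.5, 113.3]
ee_rot: [179.8, -0.0, 87.3]
force: [0.6, -0.1, 0.4]
gripper_width: 45.9
gripper_force: 0.0
time_s: 15.97
ee_pos: [651.4, 29.5, 108.6]
ee_rot: [-179.8, 0.0, 87.3]
force: [0.3, -0.1, -0.3]
gripper_width: 30.1
gripper_force: 0.0
x 0.0839 y -0.2506 z -0.0014 yaw 1.5674
```

```bash
python3 -m crank '[{"grip":0.03,"x":0.01,"y":-0.025,"z":0,"yaw":-0.1},{"grip":0.03,"x":0.02,"y":-0.055,"z":0,"yaw":-0.22},{"grip":0.03,"x":0.03,"y":-0.085,"z":0,"yaw":-0.34},{"grip":0.03,"x":0.045,"y":-0.115,"z":0,"yaw":-0.46},{"grip":0.03,"x":0.055,"y":-0.145,"z":0,"yaw":-0.58}]'
python3 -m crank '[{"grip":0.03,"x":0,"y":0,"z":0,"yaw":-0.12},{"grip":0.03,"x":0,"y":0,"z":0,"yaw":-0.24},{"grip":0.03,"x":0,"y":0,"z":0,"yaw":-0.36},{"grip":0.03,"x":0,"y":0,"z":0,"yaw":-0.48},{"grip":0.03,"x":0,"y":0,"z":0,"yaw":-0.5}]'
python3 - <<'E'
from h import *
goal(406,136,25,177.5)
o=lambda u,v:(u*.7,v*.7)
for n,p,z in(("car nearR",(284,195),10),("car farR",(284,155),10),("tape",(261,385),0),("stapler",(488,400),0),("stapler top",(490,345),36)): print(n,px2w("top",o(*p),z))
E
```

```text
time_s: 16.38
ee_pos: [508.1, 91.9, 109.2]
ee_rot: [-179.9, -0.1, 120.9]
force: [-0.5, 0.9, 0.5]
gripper_width: 30.1
gripper_force: 0.0
time_s: 16.8
ee_pos: [509.5, 91.2, 109.5]
ee_rot: [-180.0, -0.1, 149.4]
force: [0.9, 0.3, -0.3]
gripper_width: 29.7
gripper_force: 0.0
x 0.1119 y -0.0143 z 0.0845 yaw -0.4912
car nearR [713.00360712 178.34932988]
car farR [800.61129495 179.00301701]
tape [326.3558715  222.37231692]
stapler [ 286.39219071 -222.95461688]
stapler top [ 391.35965766 -225.92091093]
```

```bash
python3 -m crank '[{"grip":0.03,"x":0.03,"y":-0.004,"z":0,"yaw":-0.12},{"grip":0.03,"x":0.06,"y":-0.008,"z":0,"yaw":-0.24},{"grip":0.03,"x":0.09,"y":-0.012,"z":0,"yaw":-0.36},{"grip":0.03,"x":0.112,"y":-0.014,"z":0,"yaw":-0.48},{"grip":0.03,"x":0.112,"y":-0.014,"z":0,"yaw":-0.485}]'
python3 -m crank '[{"grip":0.03,"x":0,"y":0,"z":0.03,"yaw":0},{"grip":0.03,"x":0,"y":0,"z":0.06,"yaw":0},{"grip":0.03,"x":0,"y":0,"z":0.085,"yaw":0},{"grip":0.03,"x":0,"y":0,"z":0.1,"yaw":0},{"grip":0.03,"x":0,"y":0,"z":0.1,"yaw":0}]'
python3 -m crank '[{"grip":0.03,"x":0,"y":0,"z":0,"yaw":0},{"grip":0.03,"x":0,"y":0,"z":0,"yaw":0},{"grip":0.03,"x":0,"y":0,"z":0,"yaw":0},{"grip":0.03,"x":0,"y":0,"z":0,"yaw":0},{"grip":0.03,"x":0,"y":0,"z":0,"yaw":0}]'
python3 - <<'E'
from h import *
goal(406,136,-4,177.5);goal(615,127,-4,177.5)
E
```

```text
time_s: 17.22
ee_pos: [402.0, 137.0, 109.4]
ee_rot: [-180.0, -0.3, 177.1]
force: [-0.0, -0.4, -0.6]
gripper_width: 29.9
gripper_force: 0.0
time_s: 17.63
ee_pos: [404.9, 135.7, 7.3]
ee_rot: [-179.9, -0.3, 176.8]
force: [-0.9, -0.5, -1.2]
gripper_width: 30.1
gripper_force: 0.0
time_s: 18.05
ee_pos: [407.4, 136.8, 11.0]
ee_rot: [180.0, 0.1, 177.0]
force: [0.3, 0.1, 0.0]
gripper_width: 29.8
gripper_force: 0.0
x 0.0013 y -0.0008 z 0.0150 yaw -0.0095
x -0.2079 y 0.0013 z 0.0150 yaw -0.0095
```

```bash
python3 -m crank '[{"grip":0.03,"x":0,"y":0,"z":0.013,"yaw":-0.009},{"grip":0.03,"x":0,"y":0,"z":0.013,"yaw":-0.009},{"grip":0.03,"x":-0.008,"y":0,"z":0.013,"yaw":-0.009},{"grip":0.03,"x":-0.016,"y":0,"z":0.013,"yaw":-0.009},{"grip":0.03,"x":-0.024,"y":0,"z":0.013,"yaw":-0.009}]'
python3 -m crank '[{"grip":0.03,"x":-0.011,"y":0,"z":0,"yaw":0},{"grip":0.03,"x":-0.024,"y":0,"z":0,"yaw":0},{"grip":0.03,"x":-0.037,"y":0,"z":0,"yaw":0},{"grip":0.03,"x":-0.05,"y":0,"z":0,"yaw":0},{"grip":0.03,"x":-0.063,"y":0,"z":0,"yaw":0}]'
python3 -m crank '[{"grip":0.03,"x":-0.013,"y":0,"z":0,"yaw":0},{"grip":0.03,"x":-0.026,"y":0,"z":0,"yaw":0},{"grip":0.03,"x":-0.039,"y":0,"z":0,"yaw":0},{"grip":0.03,"x":-0.05,"y":0,"z":0,"yaw":0},{"grip":0.03,"x":-0.06,"y":0,"z":0,"yaw":0}]'
python3 - <<'E'
from h import *
goal(615,127,-2,177.5)
f=grab_frame("top")[:,:,::-1];cv2.imwrite("pics/top4.png",f)
hsv=cv2.cvtColor(f,cv2.COLOR_BGR2HSV);m=cv2.inRange(hsv,(3,110,60),(22,255,255));m[:,:160]=0;m[:110]=0;m[:,330:]=0;m[250:]=0
for c in cv2.findContours(m,0,2)[0]:
    if cv2.contourArea(c)>30: r=cv2.minAreaRect(c);print(r,cv2.contourArea(c),px2w("top",r[0],27))
E
```

```text
time_s: 18.47
ee_pos: [431.7, 135.5, -2.3]
ee_rot: [180.0, 0.0, 177.5]
force: [-2.7, 1.7, 2.2]
gripper_width: 29.8
gripper_force: 1.2
time_s: 18.88
ee_pos: [493.9, 132.3, -2.7]
ee_rot: [-180.0, -0.1, 177.5]
force: [-4.6, 0.2, 3.9]
gripper_width: 30.0
gripper_force: 1.9
time_s: 19.3
ee_pos: [554.4, 129.7, -2.7]
ee_rot: [-180.0, -0.1, 177.5]
force: [-3.7, 0.8, 2.8]
gripper_width: 30.1
gripper_force: 1.7
x -0.0607 y 0.0000 z -0.0007 yaw -0.0007
((280.0896301269531, 210.02413940429688), (34.46982955932617, 8.514693260192871), 86.633544921875) 257.5 [484.90154968 -54.91492073]
((294.9757995605469, 209.39822387695312), (35.261070251464844, 8.22184944152832), 86.05481719970703) 251.5 [485.73076529 -96.92805684]
((256.3538513183594, 204.1692352294922), (8.930500984191895, 36.218143463134766), 7.125016689300537) 284.0 [503.18453728  11.62998206]
((241.11573791503906, 202.38209533691406), (8.788887023925781, 36.014610290527344), 7.594643592834473) 217.5 [509.29066761  54.5479487 ]
((269.67327880859375, 154.3509521484375), (24.30592918395996, 94.97515869140625), 87.95458984375) 948.5 [648.44543641 -29.27600136]
((188.5773162841797, 122.20103454589844), (25.246658325195312, 18.208471298217773), 87.39744567871094) 114.0 [751.08936109 205.38945835]
```

```bash
python3 -m crank '[{"grip":0.03,"x":-0.013,"y":0,"z":0,"yaw":0},{"grip":0.03,"x":-0.026,"y":0,"z":0,"yaw":0},{"grip":0.03,"x":-0.039,"y":0,"z":0,"yaw":0},{"grip":0.03,"x":-0.05,"y":0,"z":0,"yaw":0},{"grip":0.03,"x":-0.059,"y":0,"z":0,"yaw":0}]'
python3 -m crank '[{"grip":0.03,"x":-0.002,"y":0,"z":0,"yaw":0},{"grip":0.03,"x":-0.002,"y":0,"z":0,"yaw":0},{"grip":0.03,"x":0.01,"y":0,"z":0,"yaw":0},{"grip":0.03,"x":0.03,"y":0,"z":0,"yaw":0},{"grip":0.03,"x":0.06,"y":0,"z":0,"yaw":0}]'
python3 -m crank '[{"grip":0.09,"x":0.01,"y":0,"z":-0.03,"yaw":0},{"grip":0.09,"x":0.01,"y":0,"z":-0.06,"yaw":0},{"grip":0.09,"x":0.01,"y":0,"z":-0.09,"yaw":0},{"grip":0.09,"x":0.01,"y":0,"z":-0.1,"yaw":0},{"grip":0.09,"x":0.01,"y":0,"z":-0.1,"yaw":0}]'
python3 - <<'E'
from h import *
f=grab_frame("scene")[:,:,::-1];cv2.imwrite("pics/sc5.png",f)
f=grab_frame("top")[:,:,::-1];cv2.imwrite("pics/top5.png",f)
# tape stripe (whitish) pixels beyond the bar, scene camera, near the parcel
for n,z in(("scene",27),("top",27)):
    f=grab_frame(n);h=cv2.cvtColor(f,cv2.COLOR_RGB2HSV);m=cv2.inRange(h,(3,110,60),(22,255,255))
    # scan along gauge x at gauge y 94+-22 (brown parts of parcel top)
    for yg in(72,76,112,116):
        s=""
        for xg in range(-60,120,5):
            P=[651.8+.999*xg+.0445*yg,31-.0445*xg+.999*yg,z];u,v=np.round(w2px(n,P)).astype(int);s+="#" if m[v,u] else "."
        print(n,yg,s)
goal(462,-76,110,178)
E
```

```text
time_s: 19.77
ee_pos: [613.2, 127.2, -3.0]
ee_rot: [180.0, -0.0, 177.5]
force: [-2.8, 0.1, 2.3]
gripper_width: 29.8
gripper_force: 1.6
time_s: 20.18
ee_pos: [554.1, 130.1, -2.7]
ee_rot: [179.9, 0.2, 177.5]
force: [0.2, 0.6, 0.2]
gripper_width: 29.9
gripper_force: 0.0
time_s: 20.6
ee_pos: [544.4, 130.9, 100.3]
ee_rot: [179.9, 0.4, 177.5]
force: [0.6, 0.9, -0.5]
gripper_width: 60.4
gripper_force: 0.0
scene 72 ..###############################...
scene 76 ..###############################...
scene 112 ..###############################...
scene 116 ..###############################...
top 72 .......####################.........
top 76 .......####.###############.........
top 112 ....................................
top 116 ....................................
x 0.0701 y -0.2094 z -0.0147 yaw -0.0089
```

```bash
python3 -m crank '[{"grip":0.09,"x":0.014,"y":-0.03,"z":-0.0,"yaw":-0.01},{"grip":0.09,"x":0.028,"y":-0.07,"z":0,"yaw":-0.03},{"grip":0.09,"x":0.042,"y":-0.11,"z":0,"yaw":-0.05},{"grip":0.09,"x":0.056,"y":-0.15,"z":0,"yaw":-0.06},{"grip":0.09,"x":0.07,"y":-0.185,"z":0,"yaw":-0.06}]'
python3 -m crank '[{"grip":0.09,"x":0,"y":-0.015,"z":0,"yaw":0},{"grip":0.09,"x":0,"y":-0.024,"z":0,"yaw":0},{"grip":0.09,"x":0,"y":-0.024,"z":0,"yaw":0},{"grip":0.09,"x":0,"y":-0.024,"z":0,"yaw":0},{"grip":0.09,"x":0,"y":-0.024,"z":0,"yaw":0}]'
python3 -m crank '[{"grip":0.09,"x":0,"y":0,"z":0,"yaw":0},{"grip":0.09,"x":0,"y":0,"z":0,"yaw":0},{"grip":0.09,"x":0,"y":0,"z":0,"yaw":0},{"grip":0.09,"x":0,"y":0,"z":0,"yaw":0},{"grip":0.09,"x":0,"y":0,"z":0,"yaw":0}]'
python3 - <<'E'
from h import *
goal(462,-76,-4,181.2)
f=grab_frame("wrist");h=cv2.cvtColor(f,cv2.COLOR_RGB2HSV);m=cv2.inRange(h,(3,110,60),(22,255,255))
cv2.imwrite("pics/w6.png",f[:,:,::-1])
for xx in(445,452):
    u0,v=w2px("wrist",[xx,-76,23]).round().astype(int);r=np.where(m[v,:])[0];print(xx,u0,v,r.min(),r.max(),[px2w("wrist",(q,v),23) for q in(r.min(),r.max())])
E
```

```text
time_s: 21.22
ee_pos: [462.6, -52.8, 95.4]
ee_rot: [180.0, -0.2, -179.0]
force: [0.4, -0.2, -0.2]
gripper_width: 89.9
gripper_force: 0.0
time_s: 21.63
ee_pos: [465.1, -74.3, 96.6]
ee_rot: [180.0, -0.1, -179.0]
force: [0.4, 0.2, 0.6]
gripper_width: 89.9
gripper_force: 0.0
time_s: 22.05
ee_pos: [465.0, -75.0, 97.2]
ee_rot: [180.0, 0.0, -179.0]
force: [-0.1, -0.5, 0.1]
gripper_width: 90.3
gripper_force: 0.0
x 0.0030 y -0.0010 z 0.1012 yaw -0.0041
445 277 192 236 317 [array([ 445.66088615, -108.84659493]), array([444.54154465, -44.58150474])]
452 277 201 236 392 [array([ 452.97795851, -108.94867943]), array([450.80966005,  15.69703023])]
```

```bash
python3 -m crank '[{"grip":0.09,"x":0.003,"y":-0.0015,"z":0.03,"yaw":0},{"grip":0.09,"x":0.003,"y":-0.0015,"z":0.06,"yaw":0},{"grip":0.09,"x":0.003,"y":-0.0015,"z":0.085,"yaw":0},{"grip":0.09,"x":0.003,"y":-0.0015,"z":0.1,"yaw":0},{"grip":0.09,"x":0.003,"y":-0.0015,"z":0.1,"yaw":0}]'
python3 -m crank '[{"grip":0.09,"x":0,"y":0,"z":0,"yaw":0},{"grip":0.09,"x":0,"y":0,"z":0,"yaw":0},{"grip":0.06,"x":0,"y":0,"z":0,"yaw":0},{"grip":0.06,"x":0,"y":0,"z":0,"yaw":0},{"grip":0.06,"x":0,"y":0,"z":0,"yaw":0}]' 12
python3 -m crank '[{"grip":0.06,"x":0,"y":0,"z":0,"yaw":0},{"grip":0.06,"x":0,"y":0,"z":0,"yaw":0},{"grip":0.06,"x":0,"y":0,"z":0,"yaw":0},{"grip":0.06,"x":0,"y":0,"z":0,"yaw":0},{"grip":0.06,"x":0,"y":0,"z":0,"yaw":0}]' 12
python3 - <<'E'
from h import *
P=lambda xg,yg:(651.8+.999*xg+.0445*yg,31-.0445*xg+.999*yg)
print(P(-160,-92),P(-235,-92),P(-38,-92));goal(*P(-160,-92),-4,177.5)
E
```

```text
time_s: 22.52
ee_pos: [459.4, -76.4, -5.5]
ee_rot: [179.9, -0.4, -179.1]
force: [-0.8, -0.1, 1.3]
gripper_width: 89.9
gripper_force: 0.0
time_s: 22.93
ee_pos: [462.6, -77.0, -2.0]
ee_rot: [-180.0, 0.1, -179.1]
force: [-0.8, 0.3, -0.4]
gripper_width: 72.6
gripper_force: 0.0
time_s: 23.35
ee_pos: [462.3, -76.9, -2.2]
ee_rot: [180.0, 0.1, -179.1]
force: [-0.7, 1.6, 6.4]
gripper_width: 66.1
gripper_force: 11.9
(487.86599999999993, -53.788000000000004) (412.941, -50.450500000000005) (609.7439999999999, -59.217)
x -0.0260 y 0.0226 z 0.0018 yaw 0.0598
```

```bash
python3 -m crank '[{"grip":0.06,"x":-0.004,"y":0.003,"z":0,"yaw":0.01},{"grip":0.06,"x":-0.01,"y":0.006,"z":0,"yaw":0.025},{"grip":0.06,"x":-0.018,"y":0.009,"z":0,"yaw":0.045},{"grip":0.06,"x":-0.026,"y":0.013,"z":0,"yaw":0.06},{"grip":0.06,"x":-0.026,"y":0.013,"z":0,"yaw":0.06}]'
python3 -m crank '[{"grip":0.076,"x":0,"y":0,"z":0,"yaw":0},{"grip":0.076,"x":0,"y":0,"z":0,"yaw":0},{"grip":0.076,"x":0,"y":0,"z":0,"yaw":0},{"grip":0.076,"x":0.015,"y":0,"z":0,"yaw":0},{"grip":0.076,"x":0.035,"y":0,"z":0,"yaw":0}]'
python3 -m crank '[{"grip":0.076,"x":0.02,"y":0,"z":0,"yaw":0},{"grip":0.076,"x":0.038,"y":0,"z":0,"yaw":0},{"grip":0.03,"x":0.038,"y":0,"z":-0.002,"yaw":0},{"grip":0.03,"x":0.038,"y":0,"z":-0.002,"yaw":0},{"grip":0.03,"x":0.038,"y":0,"z":-0.002,"yaw":0}]'
python3 - <<'E'
from h import *
P=lambda xg,yg:(651.8+.999*xg+.0445*yg,31-.0445*xg+.999*yg)
goal(*P(-40,-102),0,177.5)
E
```

```text
time_s: 23.77
ee_pos: [487.3, -63.2, -2.7]
ee_rot: [180.0, -0.1, 177.5]
force: [-2.3, 0.9, 6.2]
gripper_width: 65.9
gripper_force: 12.0
time_s: 24.18
ee_pos: [454.2, -62.2, -2.8]
ee_rot: [-180.0, 0.2, 177.5]
force: [-0.3, -0.3, -0.3]
gripper_width: 75.9
gripper_force: 0.0
time_s: 24.6
ee_pos: [416.7, -60.6, -0.4]
ee_rot: [-180.0, 0.2, 177.5]
force: [-0.3, 0.5, 0.5]
gripper_width: 58.9
gripper_force: 0.0
x -0.1908 y -0.0002 z -0.0004 yaw -0.0003
```

```bash
python3 -m crank '[{"grip":0.03,"x":0,"y":0,"z":0,"yaw":0},{"grip":0.03,"x":-0.006,"y":0,"z":0,"yaw":0},{"grip":0.03,"x":-0.014,"y":0,"z":0,"yaw":0},{"grip":0.03,"x":-0.023,"y":0,"z":0,"yaw":0},{"grip":0.03,"x":-0.033,"y":0,"z":0,"yaw":0}]'
python3 -m crank '[{"grip":0.03,"x":-0.011,"y":0,"z":0,"yaw":0},{"grip":0.03,"x":-0.023,"y":0,"z":0,"yaw":0},{"grip":0.03,"x":-0.035,"y":0,"z":0,"yaw":0},{"grip":0.03,"x":-0.047,"y":0,"z":0,"yaw":0},{"grip":0.03,"x":-0.06,"y":0,"z":0,"yaw":0}]'
python3 -m crank '[{"grip":0.03,"x":-0.012,"y":0,"z":0,"yaw":0},{"grip":0.03,"x":-0.024,"y":0,"z":0,"yaw":0},{"grip":0.03,"x":-0.036,"y":0,"z":0,"yaw":0},{"grip":0.03,"x":-0.048,"y":0,"z":0,"yaw":0},{"grip":0.03,"x":-0.06,"y":0,"z":0,"yaw":0}]'
python3 -m crank '[{"grip":0.03,"x":-0.011,"y":0,"z":0,"yaw":0},{"grip":0.03,"x":-0.022,"y":0,"z":0,"yaw":0},{"grip":0.03,"x":-0.032,"y":0,"z":0,"yaw":0},{"grip":0.03,"x":-0.038,"y":0,"z":0,"yaw":0},{"grip":0.03,"x":-0.04,"y":0,"z":0,"yaw":0}]'
python3 -m crank '[{"grip":0.03,"x":0,"y":0,"z":0,"yaw":0},{"grip":0.03,"x":0.01,"y":0,"z":0,"yaw":0},{"grip":0.03,"x":0.03,"y":0,"z":0,"yaw":0},{"grip":0.03,"x":0.05,"y":0,"z":0,"yaw":0},{"grip":0.03,"x":0.08,"y":0,"z":-0.02,"yaw":0}]'
python3 -m crank '[{"grip":0.09,"x":0.03,"y":0.01,"z":-0.03,"yaw":0},{"grip":0.09,"x":0.06,"y":0.03,"z":-0.06,"yaw":0},{"grip":0.09,"x":0.07,"y":0.06,"z":-0.08,"yaw":0},{"grip":0.09,"x":0.07,"y":0.09,"z":-0.08,"yaw":0},{"grip":0.09,"x":0.07,"y":0.095,"z":-0.08,"yaw":0}]'
python3 - <<'E'
from h import *
f=grab_frame("top");cv2.imwrite("pics/top7.png",f[:,:,::-1]);g=grab_frame("scene");cv2.imwrite("pics/sc7.png",g[:,:,::-1])
a=cv2.resize(f[105:195,175:325,::-1],(600,360),interpolation=cv2.INTER_CUBIC)
b=cv2.resize(g[195:290,215:415,::-1],(600,285),interpolation=cv2.INTER_CUBIC)
cv2.imwrite("pics/both7.png",np.vstack([a,b])[:600])
h=cv2.cvtColor(f,cv2.COLOR_RGB2HSV);m=cv2.inRange(h,(3,110,60),(22,255,255))
for yg,z in((72,27),(76,27),(112,27),(-124,23),(-120,23),(-80,23),(-84,23),(0,63),(140,63)):
    s=""
    for xg in range(-60,120,3):
        P=[651.8+.999*xg+.0445*yg,31-.0445*xg+.999*yg,z];u,v=np.round(w2px("top",P)).astype(int);s+="#" if m[v,u] else "."
    print(yg,s)
goal(485,35,0,172.8)
E
```

```text
time_s: 25.02
ee_pos: [448.8, -61.7, -1.0]
ee_rot: [180.0, -0.0, 177.5]
force: [-4.6, 0.7, 1.7]
gripper_width: 30.1
gripper_force: 2.0
time_s: 25.43
ee_pos: [507.5, -64.2, -1.2]
ee_rot: [180.0, -0.2, 177.5]
force: [-4.7, 0.6, 4.2]
gripper_width: 30.3
gripper_force: 2.4
time_s: 25.85
ee_pos: [567.4, -66.8, -1.2]
ee_rot: [180.0, -0.2, 177.5]
force: [-3.4, 0.0, 3.9]
gripper_width: 30.0
gripper_force: 2.1
time_s: 26.27
ee_pos: [609.0, -68.7, -1.2]
ee_rot: [180.0, 0.0, 177.5]
force: [-2.5, 0.0, 3.4]
gripper_width: 29.8
gripper_force: 1.5
time_s: 26.68
ee_pos: [526.6, -65.0, 16.7]
ee_rot: [180.0, -0.2, 177.5]
force: [-0.1, 0.6, 1.0]
gripper_width: 30.1
gripper_force: 0.0
time_s: 27.1
ee_pos: [462.7, 36.0, 101.4]
ee_rot: [179.9, 0.4, 177.6]
force: [0.3, -0.2, -0.4]
gripper_width: 60.4
gripper_force: 0.0
72 ..........###################################...............
76 ..........###################################...............
112 ..........####################################..............
-124 ............##################################..............
-120 ............##################################..............
-80 ............##################################..............
-84 ............##################################..............
0 ................########....................................
140 .........####...#######.....###.............................
x -0.0227 y 0.0022 z 0.0997 yaw 0.0847
```

View pics/both7.png

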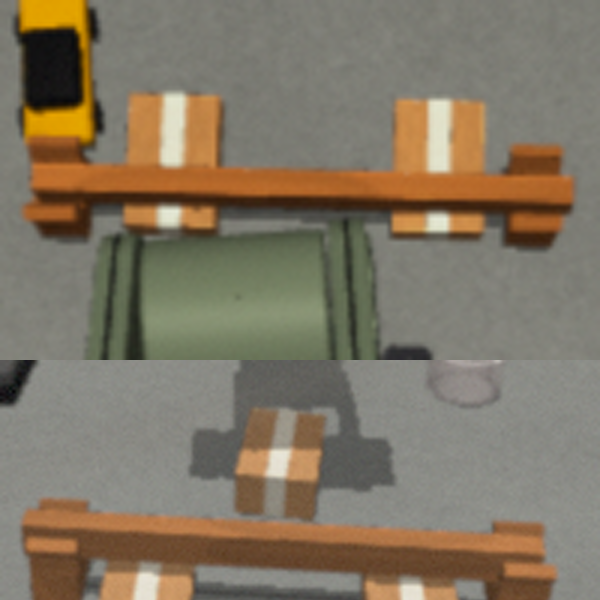

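The view shows the bar down in both notches, at crop y≈185 from x=32 to 572. Parcels a and b are each more than half out beyond it, with their fronts about 62 mm past the bar. Parcel c is next: grip it by its sides at the rear.

```bash
python3 -m crank '[{"grip":0.09,"x":-0.012,"y":0.001,"z":0.0,"yaw":0.04},{"grip":0.09,"x":-0.023,"y":0.001,"z":0.0,"yaw":0.085},{"grip":0.09,"x":-0.023,"y":0.001,"z":0.0,"yaw":0.085},{"grip":0.09,"x":-0.023,"y":0.001,"z":0.0,"yaw":0.085},{"grip":0.09,"x":-0.023,"y":0.001,"z":0.0,"yaw":0.085}]'
python3 - <<'E'
from h import *
goal(485,35,-2,172.8)
f=grab_frame("wrist");h=cv2.cvtColor(f,cv2.COLOR_RGB2HSV);m=cv2.inRange(h,(3,110,60),(22,255,255))
for xx in(465,472):
    u0,v=w2px("wrist",[xx,35,41]).round().astype(int);r=np.where(m[v,:])[0];r=r[abs(r-u0)<90];print(xx,u0,v,r.min(),r.max(),[px2w("wrist",(q,v),41) for q in(r.min(),r.max())])
E
```

```text
time_s: 27.62
ee_pos: [484.1, 32.0, 98.4]
ee_rot: [-180.0, -0.1, 172.6]
force: [0.8, -0.4, 0.0]
gripper_width: 90.2
gripper_force: 0.0
x -0.0005 y 0.0031 z 0.1004 yaw -0.0031
465 279 197 241 327 [array([461.25386441,   7.03328809]), array([469.43357728,  70.59240679])]
472 280 206 241 327 [array([468.06528446,   5.96555728]), array([476.30183737,  69.96113108])]
```

```bash
python3 -m crank '[{"grip":0.09,"x":0,"y":0.004,"z":0.02,"yaw":0},{"grip":0.09,"x":0,"y":0.004,"z":0.045,"yaw":0},{"grip":0.09,"x":0,"y":0.004,"z":0.07,"yaw":0},{"grip":0.09,"x":0,"y":0.004,"z":0.09,"yaw":0},{"grip":0.09,"x":0,"y":0.004,"z":0.1,"yaw":0}]'
python3 -m crank '[{"grip":0.09,"x":0,"y":0,"z":0,"yaw":0},{"grip":0.09,"x":0,"y":0,"z":0,"yaw":0},{"grip":0.06,"x":0,"y":0,"z":0,"yaw":0},{"grip":0.06,"x":0,"y":0,"z":0,"yaw":0},{"grip":0.06,"x":0,"y":0,"z":0,"yaw":0}]' 15
python3 -m crank '[{"grip":0.06,"x":0,"y":0,"z":0,"yaw":0},{"grip":0.06,"x":0,"y":0,"z":0,"yaw":0},{"grip":0.06,"x":0,"y":0,"z":0,"yaw":0},{"grip":0.06,"x":0,"y":0,"z":0,"yaw":0},{"grip":0.06,"x":0,"y":0,"z":0,"yaw":0}]' 15
python3 - <<'E'
from h import *
P=lambda xg,yg:(651.8+.999*xg+.0445*yg,31-.0445*xg+.999*yg)
goal(*P(-90,-3),0,177.5)
E
```

```text
time_s: 28.08
ee_pos: [483.0, 36.4, -3.2]
ee_rot: [-180.0, -0.3, 172.6]
force: [-0.1, -0.0, 0.1]
gripper_width: 89.9
gripper_force: 0.0
time_s: 28.5
ee_pos: [486.1, 36.7, 0.1]
ee_rot: [180.0, 0.1, 172.6]
force: [0.6, 0.6, 0.4]
gripper_width: 72.7
gripper_force: 0.0
time_s: 28.92
ee_pos: [485.8, 36.5, -0.1]
ee_rot: [-180.0, 0.1, 172.6]
force: [-0.3, -1.1, 6.9]
gripper_width: 66.3
gripper_force: 14.9
x -0.0759 y 0.0052 z -0.0001 yaw -0.0849
```

```bash
python3 -m crank '[{"grip":0.06,"x":-0.008,"y":0,"z":0,"yaw":-0.01},{"grip":0.06,"x":-0.02,"y":0.001,"z":0,"yaw":-0.03},{"grip":0.06,"x":-0.035,"y":0.002,"z":0,"yaw":-0.05},{"grip":0.06,"x":-0.05,"y":0.004,"z":0,"yaw":-0.07},{"grip":0.06,"x":-0.06,"y":0.005,"z":0,"yaw":-0.085}]'
python3 -m crank '[{"grip":0.06,"x":-0.004,"y":0,"z":0,"yaw":0},{"grip":0.06,"x":-0.008,"y":0,"z":0,"yaw":0},{"grip":0.06,"x":-0.011,"y":0,"z":0,"yaw":0},{"grip":0.06,"x":-0.014,"y":0,"z":0,"yaw":0},{"grip":0.06,"x":-0.016,"y":0,"z":0,"yaw":0}]'
python3 -m crank '[{"grip":0.06,"x":-0.001,"y":0,"z":0,"yaw":0},{"grip":0.06,"x":-0.002,"y":0,"z":0,"yaw":0},{"grip":0.06,"x":-0.003,"y":0,"z":0,"yaw":0},{"grip":0.06,"x":-0.004,"y":0,"z":0,"yaw":0},{"grip":0.06,"x":-0.004,"y":0,"z":0,"yaw":0}]'
```

```text
time_s: 29.33
ee_pos: [544.0, 34.1, -0.9]
ee_rot: [180.0, -0.3, 177.5]
force: [-7.5, -0.1, 9.3]
gripper_width: 65.7
gripper_force: 15.0
time_s: 29.75
ee_pos: [558.4, 33.4, -1.0]
ee_rot: [-180.0, -0.4, 177.5]
force: [-8.7, 0.1, 7.8]
gripper_width: 65.5
gripper_force: 15.0
time_s: 30.17
ee_pos: [562.5, 33.3, -1.0]
ee_rot: [180.0, -0.3, 177.5]
force: [-6.0, 0.1, 6.8]
gripper_width: 65.8
gripper_force: 15.0
```

```bash
python3 -m crank '[{"grip":0.06,"x":-0.001,"y":0,"z":0,"yaw":0},{"grip":0.06,"x":-0.002,"y":0,"z":0,"yaw":0},{"grip":0.06,"x":-0.003,"y":0,"z":0,"yaw":0},{"grip":0.06,"x":-0.004,"y":0,"z":0,"yaw":0},{"grip":0.06,"x":-0.005,"y":0,"z":0,"yaw":0}]'
```

```text
time_s: 30.58
ee_pos: [567.2, 33.1, -1.0]
ee_rot: [180.0, -0.4, 177.5]
force: [-8.0, -0.0, 8.2]
gripper_width: 66.0
gripper_force: 15.0
```

```bash
python3 -m crank '[{"grip":0.06,"x":-0.001,"y":0,"z":0,"yaw":0},{"grip":0.06,"x":-0.002,"y":0,"z":0,"yaw":0},{"grip":0.06,"x":-0.003,"y":0,"z":0,"yaw":0},{"grip":0.06,"x":-0.003,"y":0,"z":0,"yaw":0},{"grip":0.06,"x":-0.003,"y":0,"z":0,"yaw":0}]'
```

```text
time_s: 31.0
ee_pos: [570.6, 32.9, -1.0]
ee_rot: [180.0, -0.3, 177.5]
force: [-6.1, 1.6, 7.6]
gripper_width: 65.6
gripper_force: 15.0
```

```bash
python3 -m crank '[{"grip":0.06,"x":-0.001,"y":0,"z":0,"yaw":0},{"grip":0.06,"x":-0.002,"y":0,"z":0,"yaw":0},{"grip":0.06,"x":-0.002,"y":0,"z":0,"yaw":0},{"grip":0.06,"x":-0.002,"y":0,"z":0,"yaw":0},{"grip":0.06,"x":-0.002,"y":0,"z":0,"yaw":0}]'
```

```text
time_s: 31.42
ee_pos: [571.9, 32.9, -1.0]
ee_rot: [180.0, -0.4, 177.5]
force: [-7.6, 0.4, 7.6]
gripper_width: 66.1
gripper_force: 15.0
```

```bash
python3 -m crank '[{"grip":0.06,"x":-0.001,"y":0,"z":0,"yaw":0},{"grip":0.06,"x":-0.002,"y":0,"z":0,"yaw":0},{"grip":0.06,"x":-0.002,"y":0,"z":0,"yaw":0},{"grip":0.06,"x":-0.002,"y":0,"z":0,"yaw":0},{"grip":0.06,"x":-0.002,"y":0,"z":0,"yaw":0}]'
```

```text
time_s: 31.83
ee_pos: [573.4, 32.8, -1.0]
ee_rot: [180.0, -0.5, 177.5]
force: [-10.1, -0.2, 9.1]
gripper_width: 65.9
gripper_force: 15.0
```

```bash
python3 -m crank '[{"grip":0.06,"x":-0.001,"y":0,"z":0,"yaw":0},{"grip":0.06,"x":-0.002,"y":0,"z":0,"yaw":0},{"grip":0.06,"x":-0.002,"y":0,"z":0,"yaw":0},{"grip":0.06,"x":-0.002,"y":0,"z":0,"yaw":0},{"grip":0.06,"x":-0.002,"y":0,"z":0,"yaw":0}]'
```

```text
time_s: 32.25
ee_pos: [575.3, 32.7, -1.0]
ee_rot: [-180.0, -0.5, 177.5]
force: [-9.6, 0.1, 9.1]
gripper_width: 65.7
gripper_force: 15.0
```

```bash
python3 - <<'E'
from h import *
f=grab_frame("scene");h=cv2.cvtColor(f,cv2.COLOR_RGB2HSV)
cv2.imwrite("pics/sc8.png",f[:,:,::-1])
m=cv2.inRange(h,(3,110,60),(22,255,255));g=cv2.cvtColor(f,cv2.COLOR_RGB2GRAY)
# bar faces across the gauge at y=40: column profile from the top camera
t=grab_frame("top");hm=cv2.inRange(cv2.cvtColor(t,cv2.COLOR_RGB2HSV),(3,110,60),(22,255,255))
for yg in(145,-60,-145):
    s=""
    for xg in np.arange(-24,30,1.5):
        u,v=w2px("top",[651.8+.999*xg+.0445*yg,31-.0445*xg+.999*yg,63]).round().astype(int);s+="#" if hm[v,u] else "."
    print(yg,s)
E
```

```text
145 ##########################....######
-60 .............###########............
-145 ........#################...........
```

```bash
python3 -m crank '[{"grip":0.06,"x":-0.001,"y":0,"z":0,"yaw":0},{"grip":0.06,"x":-0.002,"y":0,"z":0,"yaw":0},{"grip":0.06,"x":-0.002,"y":0,"z":0,"yaw":0},{"grip":0.06,"x":-0.002,"y":0,"z":0,"yaw":0},{"grip":0.06,"x":-0.002,"y":0,"z":0,"yaw":0}]'
```

```text
time_s: 32.77
ee_pos: [576.9, 32.6, -1.0]
ee_rot: [-180.0, -0.5, 177.5]
force: [-10.3, 0.7, 9.2]
gripper_width: 65.8
gripper_force: 15.0
```

```bash
python3 -m crank '[{"grip":0.06,"x":-0.001,"y":0,"z":0,"yaw":0},{"grip":0.06,"x":-0.001,"y":0,"z":0,"yaw":0},{"grip":0.06,"x":-0.001,"y":0,"z":0,"yaw":0},{"grip":0.06,"x":-0.001,"y":0,"z":0,"yaw":0},{"grip":0.06,"x":-0.001,"y":0,"z":0,"yaw":0}]'
```

```text
time_s: 33.18
ee_pos: [576.9, 32.6, -1.1]
ee_rot: [-180.0, -0.6, 177.5]
force: [-13.0, 0.8, 10.4]
gripper_width: 65.9
gripper_force: 15.0
```

```bash
python3 -m crank '[{"grip":0.06,"x":-0.001,"y":0,"z":0,"yaw":0},{"grip":0.06,"x":-0.001,"y":0,"z":0,"yaw":0},{"grip":0.06,"x":-0.002,"y":0,"z":0,"yaw":0},{"grip":0.06,"x":-0.002,"y":0,"z":0,"yaw":0},{"grip":0.06,"x":-0.002,"y":0,"z":0,"yaw":0}]'
python3 - <<'E'
from h import *
t=grab_frame("top");hm=cv2.inRange(cv2.cvtColor(t,cv2.COLOR_RGB2HSV),(3,110,60),(22,255,255))
for yg in(100,60,-60,-100):
    s=""
    for xg in np.arange(-40,90,2.5):
        u,v=w2px("top",[651.8+.999*xg+.0445*yg,31-.0445*xg+.999*yg,63]).round().astype(int);s+="#" if hm[v,u] else "."
    print(yg,s)
E
```

```text
time_s: 33.6
ee_pos: [577.1, 32.6, -1.2]
ee_rot: [-180.0, -0.9, 177.5]
force: [-15.3, 0.3, 13.9]
gripper_width: 65.9
gripper_force: 15.0
100 ....................................................
60 ....................................................
-60 ...............#######..............................
-100 ............#########...............................
```

Parcel c has stopped against the bar: 15 N with no further travel. Now slide it back and over to the mat.

```bash
python3 -m crank '[{"grip":0.06,"x":0.006,"y":0,"z":0,"yaw":0},{"grip":0.06,"x":0.014,"y":0,"z":0,"yaw":0},{"grip":0.06,"x":0.026,"y":0,"z":0,"yaw":0},{"grip":0.06,"x":0.04,"y":0,"z":0,"yaw":0},{"grip":0.06,"x":0.055,"y":0,"z":0,"yaw":0}]' 18
python3 -m crank '[{"grip":0.06,"x":0.014,"y":0,"z":0,"yaw":0},{"grip":0.06,"x":0.028,"y":0,"z":0,"yaw":0},{"grip":0.06,"x":0.04,"y":-0.004,"z":0,"yaw":0},{"grip":0.06,"x":0.048,"y":-0.012,"z":0,"yaw":0},{"grip":0.06,"x":0.052,"y":-0.024,"z":0,"yaw":0}]'
python3 - <<'E'
from h import *
s=state();print(s["ee_pos"],s["gripper_width"])
goal(471,-359,-1,177.5)
E
```

```text
time_s: 34.07
ee_pos: [531.1, 34.8, -0.6]
ee_rot: [180.0, 0.3, 177.5]
force: [3.0, 0.3, 0.2]
gripper_width: 65.9
gripper_force: 18.0
time_s: 34.48
ee_pos: [476.0, 13.4, -0.7]
ee_rot: [179.9, 0.0, 177.5]
force: [0.2, 1.6, -0.3]
gripper_width: 66.3
gripper_force: 18.0
[476.02181471  13.36329893  -0.73249224] 66.2502143884375
x -0.0111 y -0.3722 z 0.0003 yaw 0.0004
```

```bash
python3 -m crank '[{"grip":0.06,"x":0,"y":-0.018,"z":0,"yaw":0},{"grip":0.06,"x":0,"y":-0.038,"z":0,"yaw":0},{"grip":0.06,"x":0,"y":-0.058,"z":0,"yaw":0},{"grip":0.06,"x":-0.002,"y":-0.078,"z":0,"yaw":0},{"grip":0.06,"x":-0.003,"y":-0.098,"z":0,"yaw":0}]'
python3 -m crank '[{"grip":0.06,"x":0,"y":-0.02,"z":0,"yaw":0},{"grip":0.06,"x":0,"y":-0.04,"z":0,"yaw":0},{"grip":0.06,"x":-0.001,"y":-0.06,"z":0,"yaw":0},{"grip":0.06,"x":-0.002,"y":-0.08,"z":0,"yaw":0},{"grip":0.06,"x":-0.003,"y":-0.1,"z":0,"yaw":0}]'
python3 -m crank '[{"grip":0.06,"x":0,"y":-0.02,"z":0,"yaw":0},{"grip":0.06,"x":0,"y":-0.04,"z":0,"yaw":0},{"grip":0.06,"x":-0.001,"y":-0.06,"z":0,"yaw":0},{"grip":0.06,"x":-0.002,"y":-0.08,"z":0,"yaw":0},{"grip":0.06,"x":-0.003,"y":-0.098,"z":0,"yaw":0}]'
python3 - <<'E'
from h import *
s=state();print(s["ee_pos"],s["gripper_width"],s["qpos"])
goal(471,-359,-1,177.5)
E
```

```text
time_s: 34.9
ee_pos: [475.0, -86.2, -0.8]
ee_rot: [179.9, -0.0, 177.4]
force: [0.5, 4.0, 2.3]
gripper_width: 66.0
gripper_force: 18.0
time_s: 35.32
ee_pos: [473.1, -185.9, -0.8]
ee_rot: [179.9, -0.1, 177.4]
force: [0.2, 5.2, 4.8]
gripper_width: 65.8
gripper_force: 18.0
time_s: 35.73
ee_pos: [471.5, -283.8, -0.8]
ee_rot: [179.9, -0.1, 177.4]
force: [1.4, 6.1, 5.2]
gripper_width: 65.9
gripper_force: 18.0
[ 471.52250615 -283.79149943   -0.82990195] 65.92687709038145 [ -32.29592823   28.01253029  107.70697997    0.12768169   44.41876734
 -119.74959932]
x -0.0029 y -0.0752 z 0.0002 yaw -0.0024
```

Finish the slide, release, and go straight up and clear.

```bash
python3 -m crank '[{"grip":0.06,"x":0,"y":-0.018,"z":0,"yaw":0},{"grip":0.06,"x":-0.001,"y":-0.036,"z":0,"yaw":0},{"grip":0.06,"x":-0.002,"y":-0.053,"z":0,"yaw":0},{"grip":0.06,"x":-0.003,"y":-0.067,"z":0,"yaw":0},{"grip":0.06,"x":-0.003,"y":-0.075,"z":0,"yaw":0}]'
python3 -m crank '[{"grip":0.088,"x":0,"y":0,"z":0,"yaw":0},{"grip":0.088,"x":0,"y":0,"z":0,"yaw":0},{"grip":0.088,"x":0,"y":0,"z":0,"yaw":0},{"grip":0.088,"x":0,"y":0,"z":0,"yaw":0},{"grip":0.088,"x":0,"y":0,"z":0,"yaw":0}]'
python3 -m crank '[{"grip":0.088,"x":0,"y":0,"z":-0.015,"yaw":0},{"grip":0.088,"x":0,"y":0,"z":-0.035,"yaw":0},{"grip":0.088,"x":0,"y":0,"z":-0.065,"yaw":0},{"grip":0.088,"x":0,"y":0,"z":-0.1,"yaw":0},{"grip":0.088,"x":0,"y":0,"z":-0.12,"yaw":0}]'
python3 -m crank '[{"grip":0.088,"x":0.03,"y":0.03,"z":-0.02,"yaw":0},{"grip":0.088,"x":0.06,"y":0.06,"z":-0.04,"yaw":0},{"grip":0.088,"x":0.09,"y":0.08,"z":-0.06,"yaw":0},{"grip":0.088,"x":0.12,"y":0.1,"z":-0.06,"yaw":0},{"grip":0.088,"x":0.13,"y":0.11,"z":-0.06,"yaw":0}]'
python3 -m crank '[{"grip":0.088,"x":0,"y":0,"z":0,"yaw":0},{"grip":0.088,"x":0,"y":0,"z":0,"yaw":0},{"grip":0.088,"x":0,"y":0,"z":0,"yaw":0},{"grip":0.088,"x":0,"y":0,"z":0,"yaw":0},{"grip":0.088,"x":0,"y":0,"z":0,"yaw":0}]'
python3 - <<'E'
from h import *
f=grab_frame("top");cv2.imwrite("pics/top9.png",f[:,:,::-1])
m=cv2.inRange(cv2.cvtColor(f,cv2.COLOR_RGB2HSV),(3,110,60),(22,255,255))
for yg,z in((72,27),(112,27),(-124,23),(-84,23),(0,63),(60,63),(140,63),(-45,63),(-145,63)):
    s=""
    for xg in range(-60,120,3):
        u,v=w2px("top",[651.8+.999*xg+.0445*yg,31-.0445*xg+.999*yg,z]).round().astype(int);s+="#" if m[v,u] else "."
    print(yg,s)
m[:,:335]=0;m[:150]=0;m[260:]=0;m[:,440:]=0
q=np.vstack([c for c in cv2.findContours(m,0,2)[0] if cv2.contourArea(c)>30]);print([px2w("top",p,41) for p in cv2.boxPoints(cv2.minAreaRect(q))])
E
```

```text
time_s: 36.15
ee_pos: [471.6, -359.3, -0.8]
ee_rot: [179.9, -0.0, 177.4]
force: [1.7, 7.0, 7.1]
gripper_width: 66.1
gripper_force: 18.0
time_s: 36.57
ee_pos: [472.2, -357.8, -1.0]
ee_rot: [180.0, -0.0, 177.5]
force: [0.0, -0.2, -0.5]
gripper_width: 87.6
gripper_force: 0.0
time_s: 36.98
ee_pos: [473.5, -358.7, 122.6]
ee_rot: [-179.8, 0.2, 177.5]
force: [0.9, 0.3, -0.2]
gripper_width: 87.8
gripper_force: 0.0
time_s: 37.4
ee_pos: [343.7, -239.8, 180.3]
ee_rot: [180.0, -0.0, 177.5]
force: [0.9, 0.5, -0.1]
gripper_width: 87.8
gripper_force: 0.0
time_s: 37.82
ee_pos: [348.1, -243.3, 178.7]
ee_rot: [180.0, -0.0, 177.5]
force: [-0.2, -0.3, 0.3]
gripper_width: 88.2
gripper_force: 0.0
72 ...........#########.########################...............
112 ...........###################################..............
-124 ............##################################..............
-84 ............##################################..............
0 ................#########...................................
60 ........########.########################...................
140 ............#..##########...###.............................
-45 ...............##########...................................
-145 ................#########...................................
[array([ 440.03486223, -319.35697683]), array([ 542.10327464, -326.32326889]), array([ 540.46742311, -399.75233621]), array([ 438.35928602, -391.64105026])]
```

```bash
python3 -c "
from workcell import *
print(job_done())"
```

```text
the job is handed in; nothing more can be done
None
```

I handed the job in at about 38 s. The bar is in both notches. Parcels a and b are each about 60 mm out beyond it, so more than half their 100 mm length. Parcel c was stopped by the bar at about 15 N, then slid to lie wholly on the returns mat.

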